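# Put each new lock cylinder beside its old one

## Task

Three old lock cylinders lie in the rear grooves of the holding blocks, waiting to be keyed over, but the new ones were set down beside the wrong ones. The fourth block is empty, so one can be parked there: change the new cylinders round so that each new cylinder ends in the groove nearest the robot, beside the old one of its own kind (half, double or thumb-turn), seated leg down in the groove, mid-length level with the old one's, either way round. Leave the old cylinders lying where they are.

Things in the scene. Friction and masses are not known exactly. Their poses are not given: they have to be found in the camera images.
- new_half: New half cylinder, the shortest: 44 mm long, one key face (-y end), cam at the +y end. At the start in a near groove. Barrel 17 mm across, axis 24.5 mm up (top 33), on a leg 10 mm wide; cam's nose 43 mm up. Origin: under the leg, at half the overall length; y along the cylinder, z up. Grip from above at the origin, closing along x. Under 0.25 kg.
- new_double: New double cylinder: 62 mm long, a key face at each end, cam in the middle. At the start in a near groove. Barrel 17 mm across, axis 24.5 mm up (top 33), on a leg 10 mm wide; cam's nose 43 mm up. Origin: under the leg, at half the overall length; y along the cylinder, z up. Grip from above at the origin, closing along x. Under 0.25 kg.
- new_turn: New thumb-turn cylinder, the longest: 92 mm, 22 mm round fluted knob at the +y end, cam at y = -15 mm. At the start in a near groove. Barrel 17 mm across, axis 24.5 mm up (top 33), on a leg 10 mm wide; cam's nose 43 mm up. Origin: under the leg, at half the overall length; y along the cylinder, z up. Grip from above at the origin, closing along x. Under 0.25 kg.
- old_half: Old half cylinder, the shortest: 44 mm long, one key face (-y end), cam at the +y end. Same form, size, origin and axes as the new one; lies loose in the rear groove of its block and stays there.
- old_double: Old double cylinder: 62 mm long, a key face at each end, cam in the middle. Same form, size, origin and axes as the new one; lies loose in the rear groove of its block and stays there.
- old_turn: Old thumb-turn cylinder, the longest: 92 mm, 22 mm round fluted knob at the +y end, cam at y = -15 mm. Same form, size, origin and axes as the new one; lies loose in the rear groove of its block and stays there.
- block_1: Holding block, fixed, one of four alike: 100 x 76 x 24 mm high. Origin: centre of underside; x away from the robot (within 12 degrees), y along its two open-ended grooves: near at x = -33 mm, rear at +33 mm; 14 mm wide, lips chamfered 2.5 mm, floor at z = 14 (a seated cylinder's origin lies on it). Starts with an old and a new cylinder.
- block_2: Holding block, fixed, one of four alike: 100 x 76 x 24 mm high. Origin: centre of underside; x away from the robot (within 12 degrees), y along its two open-ended grooves: near at x = -33 mm, rear at +33 mm; 14 mm wide, lips chamfered 2.5 mm, floor at z = 14 (a seated cylinder's origin lies on it). Starts with an old and a new cylinder.
- block_3: Holding block, fixed, one of four alike: 100 x 76 x 24 mm high. Origin: centre of underside; x away from the robot (within 12 degrees), y along its two open-ended grooves: near at x = -33 mm, rear at +33 mm; 14 mm wide, lips chamfered 2.5 mm, floor at z = 14 (a seated cylinder's origin lies on it). Starts with an old and a new cylinder.
- block_4: Holding block, fixed, one of four alike: 100 x 76 x 24 mm high. Origin: centre of underside; x away from the robot (within 12 degrees), y along its two open-ended grooves: near at x = -33 mm, rear at +33 mm; 14 mm wide, lips chamfered 2.5 mm, floor at z = 14 (a seated cylinder's origin lies on it). Starts empty: for parking.
Mind the look-alikes: they are no part of the job. What is shaped like the new_double but blue or pink is not meant.

How it is judged:
By the outcome, as a careful person would: the job done as asked, in the order asked, and still so for the second after the job is handed in, with the robot touching nothing.
It also fails if it takes over 96 s, if anything falls off the work surface, if the arm or the gripper's body presses on something with over 40 N, if the wrist force passes 120 N, or if a joint passes its speed limit or range.

## Robot

A 7-joint arm with a two-finger parallel gripper is mounted at the origin on a cart in front of the work surface, level with it; the furniture and walls round the work are solid. World frame = base frame: x ahead of the robot, y to its left, z up, the work surface at z = 0. Lengths are in m, angles in degrees, forces in N, time in s.
With the tool pointing down it reaches from about 0.35 to 0.9 m from the base axis. Payload 19.9 kg.
Tool frame: the origin (TCP) lies on the front face of the gripper's body, between the roots of the fingers; the fingertips stand 73 mm ahead of it and the grasp point (between the pads) lies 54 mm ahead of it; z points along the fingers, x is the direction in which the jaws open and shut, and the axes are right-handed (so a half turn about z gives the same grasp; the last joint's range is limited). The gripper opens to 85 mm and grips with 20 to 120 N. Pads are 22 mm wide; open, the fingers measure 114 mm over their backs; the gripper's body (76 mm by 85 mm) begins 54 mm behind the grasp point. The pads swing forward as they close: fully open they stand 13 mm farther back than shut.
Start: joints at [-73.138, 23.915, -0.59, 92.452, 0.269, 63.638, -3.037], TCP at [0.206, 0.59, 0.304] pointing down, gripper open.
Joint ranges: [-161.28, 161.28], [-22.2, 115.67], [-73.04, 71.86], [3.21, 147.25], [-68.34, 248.33], [10.77, 114.83], [-161.83, 161.83]. Speed limits (degrees/s): [108.29, 108.29, 136.94, 136.94, 172.46, 172.46, 172.46].

## Interface

Orientations are given as [roll, pitch, yaw] about the fixed x, y, z axes, in that order (R = Rz(yaw) Ry(pitch) Rx(roll)).
In Python, from station import arm, snapshot, camera_info, order gives the robot as it stands.
- The arm moves only by the tool send_rows, never from a script. Its argument "deltas" is a list of rows, each an object with "delta_pos": the shift along the tool's x, y, z in mm, a list of three; "twist": the turn, a rotation vector about the tool's x, y, z in degrees, a list of three. A call has 1 to 5 rows; each row shifts and turns the commanded pose from where the row before left it, along the tool's axes as they then stand; what a row does not reach is not made up. A row lasts 1/12 s, in which the tool goes at most 41.7 mm and 7.16 degrees, less where a joint would pass 70% of its speed; a pose out of reach is approached as far as the arm can. A call with a gripper value outside its range is refused whole. "jaw" is the closure, from -1 (fully open) to 1 (shut), so that 0 is half open, set as the call begins (left out, the last holds). The fingers move at their own pace and stop on an object; "force" is the grip in N (left out, the last holds). Time passes only in rows, so rows that do not move let the fingers close. It gives the time, the measured TCP pose, the force and the opening at its end, in the units of the state.
- arm.sense(): the state, without advancing time (a new reading comes with each control period).
- snapshot(name): name is "scene" or "side" or "wrist"; returns the picture (420x560x3 uint8, red, green, blue); there is no depth.
- camera_info(name): a dict with "fov_y" (degrees; the focal length in pixels is half the picture's height over the tangent of half this angle, whatever the lens; pixels are square), "cx", "cy" (the principal point, pixels), "k1" (the pictures are not rectified: a ray, as slopes to the right and down, at radius r is drawn at 1 + k1 r^2 times it, then the intrinsics apply), "rvec" (rotation vector, rad) and "tvec" (3), from world to camera coordinates, as OpenCV has them. Camera axes: x right, y down, z forward; pixel columns grow to the right and rows downward; lengths in m; the calibration is good to about 2 mm. A picture is of the moment at which its call begins: read the wrist's pose just before it. camera_info takes no time and is no camera call; for the wrist camera it gives the pose at the moment of the call.
- order.finish_job(): hands the job in, once; it reports no verdict.
The state is a dict: "time_s": time; "q": joint angles; "qd": joint speeds; "effort": joint torques, N m; "ee_pos": TCP position; "orientation": TCP orientation; "force": force on the tool from outside, world axes, zero at the start; "ft_torque": the same for the moment, N m; "gripper_width": finger opening in m.
Only numpy, scipy, OpenCV 4.12 (cv2) and the standard library are available. Lean on these libraries where they do the work, as an engineer would, in place of code of your own. Each camera call takes 0.05 s, during which the arm holds its last target.

## Working session

There is one attempt and no reset: what is moved stays moved. The work goes in short steps, Python scripts to look and compute and a tool call to move; the robot and the scene stay as the last step left them, time stands still between calls to the robot, and variables do not carry over. Pictures are saved under pics/ and viewed, and the job is handed in when it is done.

Besides the shell and the picture viewer there is one more tool, called after "Call:" in YAML: its name, and indented under it one key for each argument. send_rows: Moves the arm, as the interface text tells. Its arguments: {"type":"object","properties":{"deltas":{"type":"array","items":{"type":"object","properties":{"delta_pos":{"type":"array","items":{"type":"number"}},"twist":{"type":"array","items":{"type":"number"}}}}},"jaw":{"type":"number"},"force":{"type":"number"}},"required":["deltas"]}

```bash
ls; mkdir -p pics
python3 - <<'E'
from station import arm, snapshot, camera_info, order
import cv2
print(arm.sense())
for n in ("scene","side","wrist"):
    print(n,camera_info(n))
    im=snapshot(n); cv2.imwrite(f"pics/{n}0.png",im[:,:,::-1])
E
```

```text
pics
{'time_s': 0.0, 'q': array([-73.13817203,  23.94769347,  -0.58987631,  92.48475561,
         0.26805403,  63.63911512,  -3.03598363]), 'qd': array([0.0297987 , 0.01848314, 0.01816856, 0.07319665, 0.02136243,
       0.02331055, 0.05363994]), 'effort': array([-5.43349834e-04, -8.64423966e+01,  6.78851567e-01, -4.34916759e+01,
        1.90674746e-02,  7.12107721e-03, -1.71576779e-07]), 'ee_pos': array([0.20586821, 0.58984828, 0.30326965]), 'orientation': array([1.79995678e+02, 7.00585282e-02, 7.07606033e+01]), 'force': array([0.24219381, 0.93849856, 0.16094983]), 'ft_torque': array([-0.04434603,  0.00656385,  0.0261165 ]), 'gripper_width': 0.08509300708465739}
scene {'fov_y': 51.56800778350578, 'cx': 282.782071426988, 'cy': 215.62772609638924, 'k1': -0.01483232902746966, 'rvec': array([ 2.22148374, -0.76842353,  0.32141955]), 'tvec': array([-0.16960708,  0.43561911,  0.4661709 ])}
side {'fov_y': 55.90001740768316, 'cx': 283.4866170950433, 'cy': 217.30515318074154, 'k1': 0.009155484168164769, 'rvec': array([ 2.06255934, -0.23369482,  0.13678743]), 'tvec': array([-0.40853576,  0.26628906,  0.49544498])}
wrist {'fov_y': 62.68097575817213, 'cx': 279.86595525131486, 'cy': 212.47163092683252, 'k1': -0.005042082691495224, 'rvec': array([-2.34547341, -1.6673026 , -0.2569504 ]), 'tvec': array([-0.62541845, -0.0395199 ,  0.38074285])}
```

View pics/scene0.png

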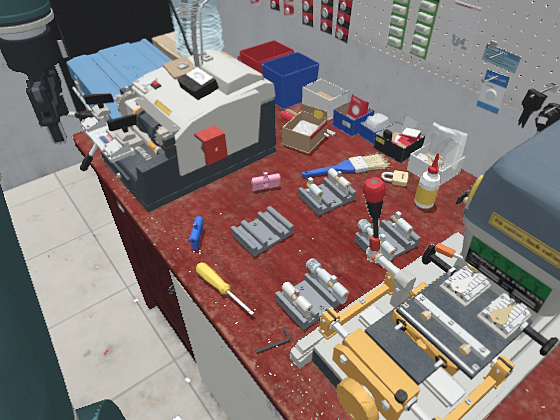

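View pics/side0.png

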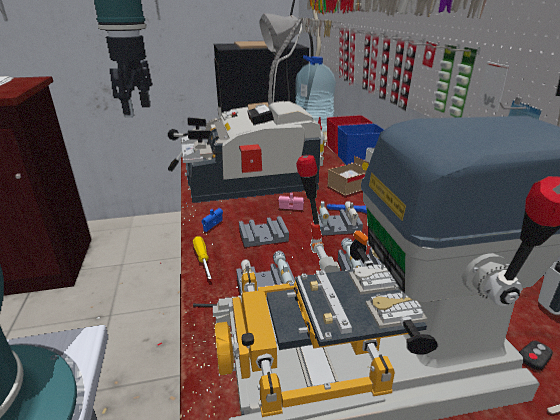

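View pics/wrist0.png

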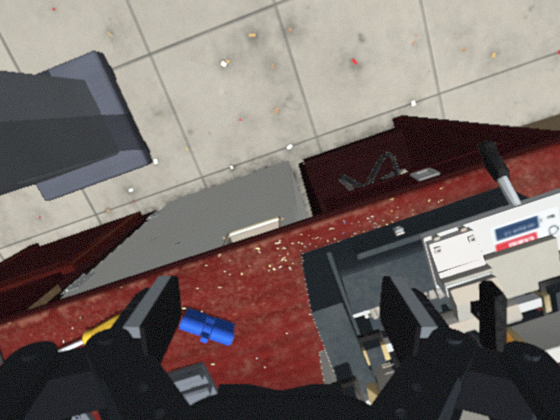

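```bash
cat > h.py <<'E'
import numpy as np, cv2
from station import arm, snapshot, camera_info, order
def cam(n):
    c=camera_info(n); f=210/np.tan(np.radians(c['fov_y']/2))
    R=cv2.Rodrigues(np.array(c['rvec']))[0]; return c,f,R,np.array(c['tvec'])
def ray(C,u,v):
    c,f,R,t=C
    d=np.array([(u-c['cx'])/f,(v-c['cy'])/f]); s=d.copy()
    for _ in range(10): s=d/(1+c['k1']*(s@s))
    return -R.T@t, R.T@np.array([s[0],s[1],1])
def onz(C,u,v,z):
    o,d=ray(C,u,v); return o+d*(z-o[2])/d[2]
def proj(C,P):
    c,f,R,t=C; p=R@np.array(P)+t; s=p[:2]/p[2]; s=s*(1+c['k1']*(s@s)); return s*f+[c['cx'],c['cy']]
def tri(C1,p1,C2,p2):
    o1,d1=ray(C1,*p1);o2,d2=ray(C2,*p2)
    a=np.linalg.lstsq(np.c_[d1,-d2],o2-o1,rcond=None)[0]
    A=o1+a[0]*d1;B=o2+a[1]*d2; return (A+B)/2,np.linalg.norm(A-B)
E
python3 - <<'E'
import cv2
im=cv2.imread('pics/scene0.png')
c=im[160:340,180:440]; cv2.imwrite('pics/c0.png',cv2.resize(c,None,fx=3,fy=3,interpolation=cv2.INTER_CUBIC))
from h import *
C=cam('scene')
for n,p in dict(b4=(262,231),bA=(327,192),bB=(388,233),bC=(312,292),blue=(197,232),pink=(265,181),tip=(253,313)).items(): print(n,onz(C,*p,0.024))
for n in ('scene','side'): print(ray(cam(n),280,210))
im=cv2.imread('pics/side0.png')
c=im[170:310,180:400]; cv2.imwrite('pics/c1.png',cv2.resize(c,None,fx=3.5,fy=3.5,interpolation=cv2.INTER_CUBIC))
E
```

```text
b4 [0.448268   0.36492651 0.024     ]
bA [0.62876384 0.37343866 0.024     ]
bB [0.63880414 0.20688378 0.024     ]
bC [0.42902569 0.19161304 0.024     ]
blue [0.34596658 0.44242266 0.024     ]
pink [0.54585296 0.48786538 0.024     ]
tip [0.32436044 0.21975609 0.024     ]
(array([ 0.1130383 , -0.13832084,  0.63555925]), array([ 0.44374341,  0.58670858, -0.67754954]))
(array([ 0.33043316, -0.38967931,  0.47142446]), array([ 0.18847664,  0.86521051, -0.46508667]))
```

View pics/c0.png

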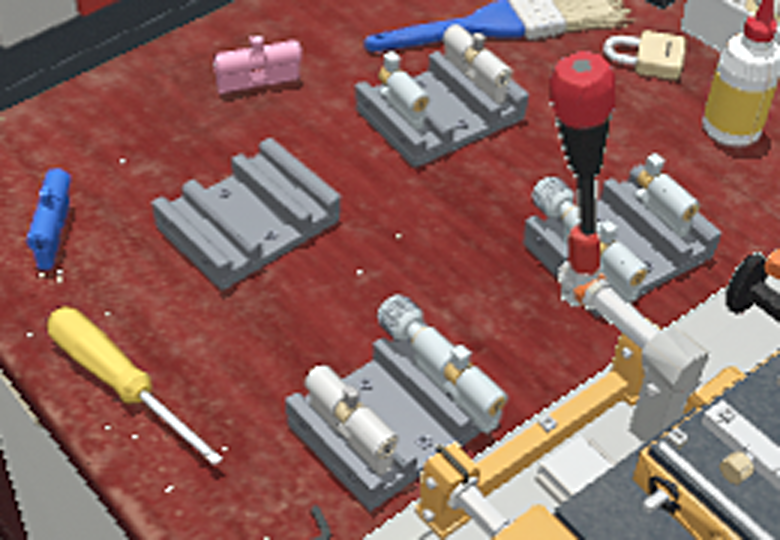

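View pics/c1.png

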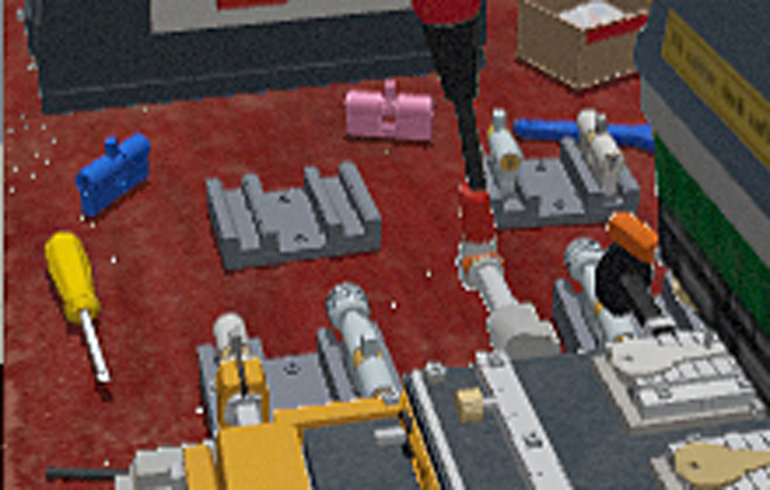

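Run:
```python
from h import *
S=cam('scene');T=cam('side')
im=cv2.imread('pics/side0.png');m=im[150:250,280:340];cv2.imwrite('pics/c2.png',cv2.resize(m,None,fx=6,fy=6,interpolation=cv2.INTER_CUBIC))
for p,q in [((374.3,190),(306.5,168)),((375,241.5),(315.7,227)),((374,178),(306,157)),((378,226),(313,200))]: print(tri(S,p,T,q))
```

```text
(array([0.48891389, 0.14530615, 0.25122544]), np.float64(0.002602233793727849))
(array([0.50300287, 0.13658583, 0.14972109]), np.float64(0.002379802547821945))
(array([0.48967953, 0.15024886, 0.26757797]), np.float64(0.004488711492374507))
(array([0.49162395, 0.12751996, 0.20115112]), np.float64(0.008868968678131616))
```

View pics/c2.png

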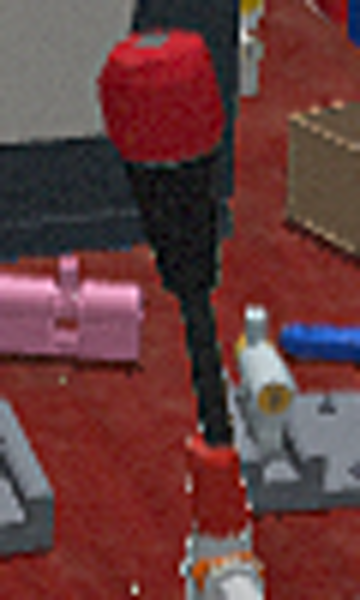

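```bash
cat >> h.py <<'E'
from scipy.spatial.transform import Rotation as Ro
def plan(tgt, yaw, n):
    """print n rows from present measured pose to tgt (m), tool down at yaw"""
    s=arm.sense(); p0=s['ee_pos']; R0=Ro.from_euler('xyz',s['orientation'],degrees=True)
    R1=Ro.from_euler('xyz',[180,0,yaw],degrees=True)
    w=(R0.inv()*R1).as_rotvec(); dp=(np.array(tgt)-p0)/n
    R=R0
    for i in range(n):
        # shift along axes as they stand before row
        print(i,np.round(R.inv().apply(dp)*1000,1),np.round(np.degrees(w/n),2)); R=R*Ro.from_rotvec(w/n)
def st():
    s=arm.sense(); print(round(s['time_s'],2),np.round(s['ee_pos'],4),np.round(s['orientation'],2),np.round(s['force'],1),round(s['gripper_width'],4),np.round(s['q'],0))
E
python3 - <<'E'
from h import *
S=cam('scene')
for p in [(150,205),(275,150)]: print(onz(S,*p,0))
print(onz(S,210,45,.25))
c,f,R,t=cam('wrist'); s=arm.sense(); R0=Ro.from_euler('xyz',s['orientation'],degrees=True)
print('cam in tool',R0.inv().apply(-R.T@t-s['ee_pos']), R0.inv().apply(R.T@[0,0,1]),R0.inv().apply(R.T@[1,0,0]))
plan([0.36,0.36,0.32],0,10)
E
```

```text
[0.31564767 0.60226421 0.        ]
[0.65662949 0.59741756 0.        ]
[0.57495014 0.72089065 0.25      ]
cam in tool [ 0.00126968 -0.07841071 -0.07014308] [-7.58394459e-04  3.03707917e-01  9.52764885e-01] [ 9.99999299e-01 -6.36037896e-04  9.98739235e-04]
0 [-16.6  22.1  -1.6] [0.   0.   7.08]
1 [-13.8  24.   -1.6] [0.   0.   7.08]
2 [-10.7  25.5  -1.6] [0.   0.   7.08]
3 [-7.5 26.6 -1.6] [0.   0.   7.08]
4 [-4.2 27.4 -1.6] [0.   0.   7.08]
5 [-0.7 27.7 -1.7] [0.   0.   7.08]
6 [ 2.7 27.6 -1.7] [0.   0.   7.08]
7 [ 6.  27.  -1.7] [0.   0.   7.08]
8 [ 9.3 26.1 -1.7] [0.   0.   7.08]
9 [12.5 24.7 -1.7] [0.   0.   7.08]
```

Call:
send_rows:
  deltas:
    - {"delta_pos": [-16,22,-4],"twist": [0,0,7.1]}
    - {"delta_pos": [-14,24,-4],"twist": [0,0,7.1]}
    - {"delta_pos": [-11,25,-4],"twist": [0,0,7.1]}
    - {"delta_pos": [-7,26,-4],"twist": [0,0,7.1]}
    - {"delta_pos": [-4,27,-4],"twist": [0,0,7.1]}
  jaw: 0

```text
time_s: 0.57
ee_pos: [0.2825, 0.4755, 0.3239]
orientation: [180.0, 0.0, 34.9]
force: [1.0, 0.8, 0.6]
gripper_width: 0.0426
```

Call:
send_rows:
  deltas:
    - {"delta_pos": [0,27,-4],"twist": [0,0,7.1]}
    - {"delta_pos": [4,27,-4],"twist": [0,0,7.1]}
    - {"delta_pos": [8,27,-4],"twist": [0,0,7.1]}
    - {"delta_pos": [12,26,-4],"twist": [0,0,7]}
    - {"delta_pos": [16,24,-4],"twist": [0,0,7]}

```text
time_s: 0.98
ee_pos: [0.3682, 0.3649, 0.3441]
orientation: [180.0, 0.0, -0.4]
force: [1.1, 0.7, 0.0]
gripper_width: 0.0428
```

Call:
send_rows:
  deltas:
    - {"delta_pos": [25,10,-4]}
    - {"delta_pos": [25,10,-4]}
    - {"delta_pos": [25,10,0]}
    - {"delta_pos": [15,10,0]}
    - {"delta_pos": [0,0,0]}

```text
schema error: expected keys delta_pos, twist
```

Run:
```python
from h import *
import pickle
st(); C=cam('wrist'); im=snapshot('wrist'); cv2.imwrite('pics/w1.png',im[:,:,::-1]); pickle.dump(C,open('w1.pkl','wb'))
cv2.imwrite('pics/w1b.png',cv2.resize(im[:,:,::-1],(800,600),interpolation=cv2.INTER_CUBIC))
```

```text
0.98 [0.3682 0.3649 0.3441] [ 1.8e+02  1.0e-02 -3.7e-01] [1.1 0.7 0. ] 0.0428 [-64.  11.  18. 105.  -4.  64. -45.]
```

View pics/w1b.png

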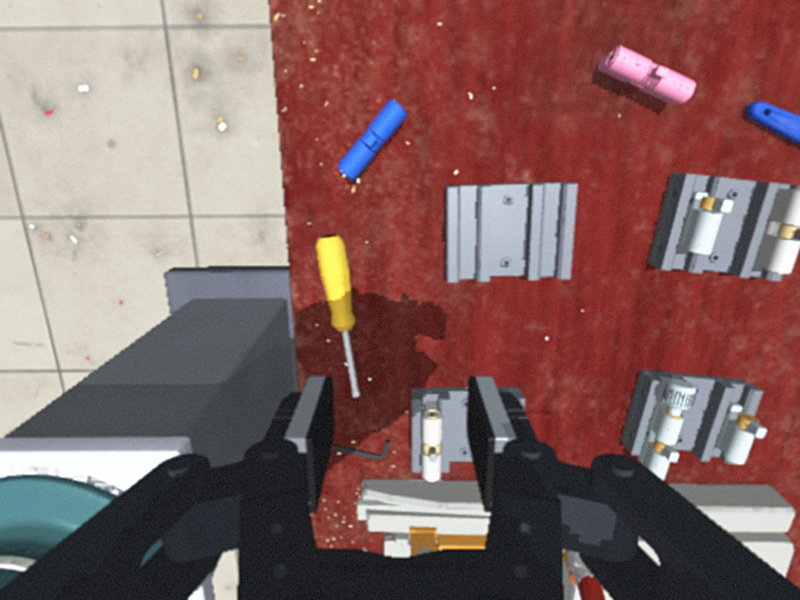

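Call:
send_rows:
  deltas:
    - {"delta_pos": [30,8,0],"twist": [0,0,0]}
    - {"delta_pos": [35,8,0],"twist": [0,0,0]}
    - {"delta_pos": [35,8,0],"twist": [0,0,0]}
    - {"delta_pos": [30,0,0],"twist": [0,0,-0.4]}
    - {"delta_pos": [0,0,0],"twist": [0,0,0]}

```text
time_s: 1.45
ee_pos: [0.5021, 0.3403, 0.3432]
orientation: [179.9, -0.1, 0.2]
force: [0.7, 0.2, -0.2]
gripper_width: 0.0428
```

Run:
```python
from h import *
import pickle
st(); C=cam('wrist'); im=snapshot('wrist'); cv2.imwrite('pics/w2.png',im[:,:,::-1]); pickle.dump(C,open('w2.pkl','wb'))
cv2.imwrite('pics/w2b.png',cv2.resize(im[:,:,::-1],(800,600),interpolation=cv2.INTER_CUBIC))
```

```text
1.45 [0.5021 0.3403 0.3432] [ 1.799e+02 -8.000e-02  1.700e-01] [ 0.7  0.2 -0.2] 0.0428 [-53.  21.  21.  93.  -8.  67. -30.]
```

View pics/w2b.png

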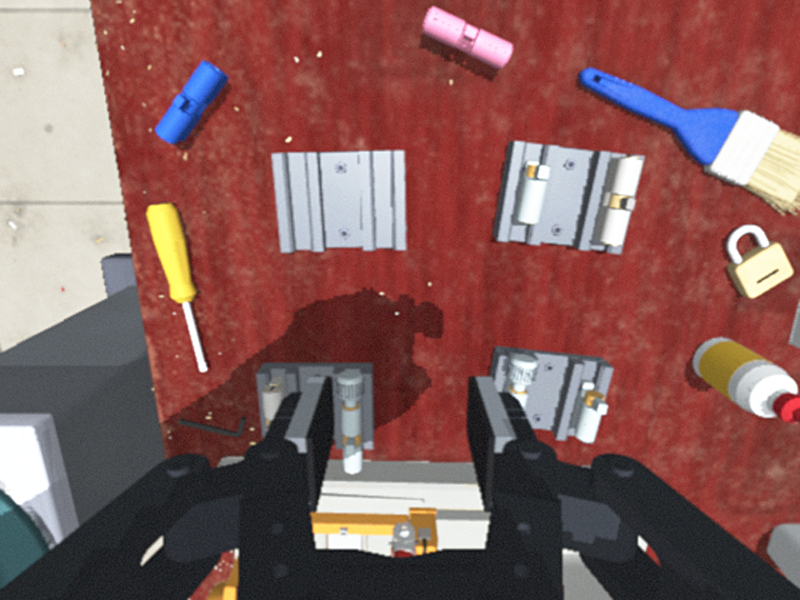

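Run:
```python
import cv2,numpy as np
a=cv2.imread('pics/w1.png');b=cv2.imread('pics/w2.png')
def crop(im,x,y,w,h,s=5):
    c=cv2.resize(im[y:y+h,x:x+w],None,fx=s,fy=s,interpolation=cv2.INTER_CUBIC)
    for k in range(0,w,10): cv2.putText(c,str(x+k),(k*s,8),0,.3,(0,255,255),1); c[:, k*s]=(c[:,k*s]*.6+np.array([0,100,100])*.4)
    for k in range(0,h,10): cv2.putText(c,str(y+k),(0,k*s+4),0,.3,(0,255,255),1); c[k*s]=(c[k*s]*.6+np.array([0,100,100])*.4)
    return c
def pad(c,W,H): 
    o=np.zeros((H,W,3),np.uint8); h=min(H,c.shape[0]);w=min(W,c.shape[1]);o[:h,:w]=c[:h,:w];return o
cv2.imwrite('pics/kDA.png',np.vstack([pad(crop(b,185,98,110,84,3.5.__int__() if 0 else 7),770,590)])) 
cv2.imwrite('pics/kA.png',crop(b,343,92,112,84,7))
cv2.imwrite('pics/kB.png',crop(b,338,236,100,80,7))
cv2.imwrite('pics/kC.png',crop(a,280,265,100,80,7))
cv2.imwrite('pics/kC2.png',crop(b,175,245,100,95,6))
```

```text
(no output)
```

View pics/kDA.png

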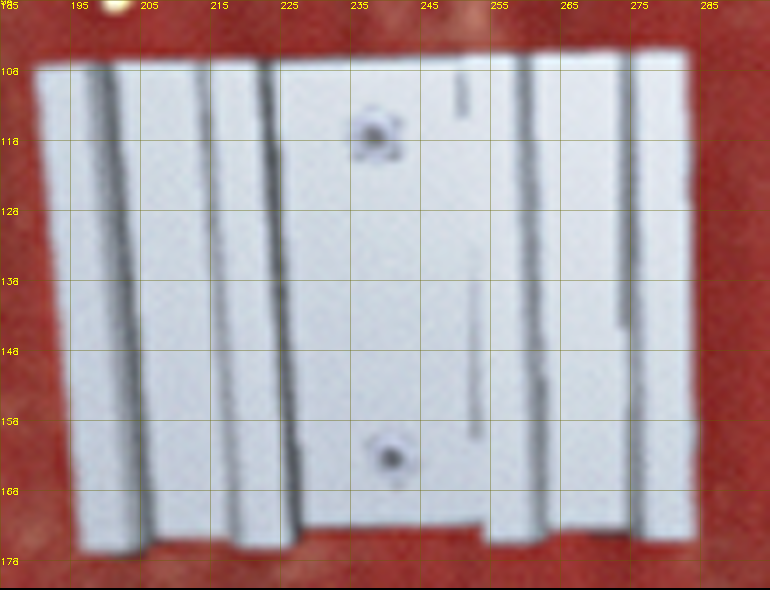

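View pics/kA.png

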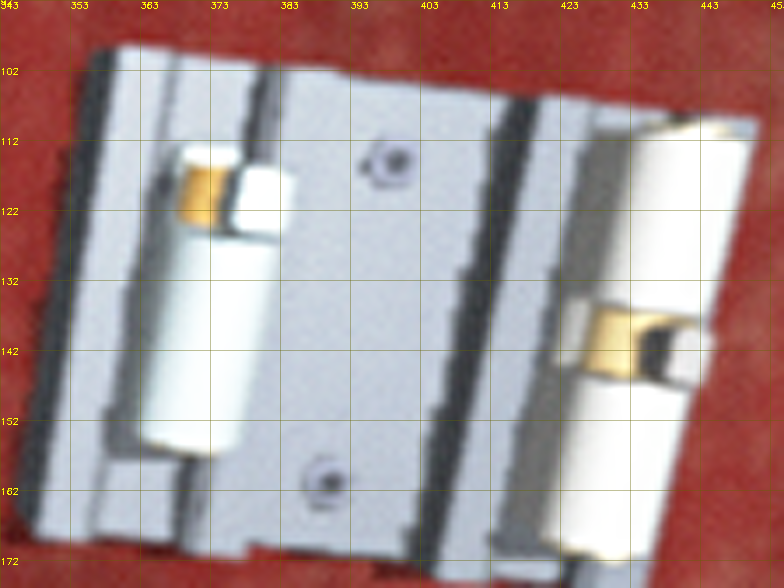

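View pics/kB.png

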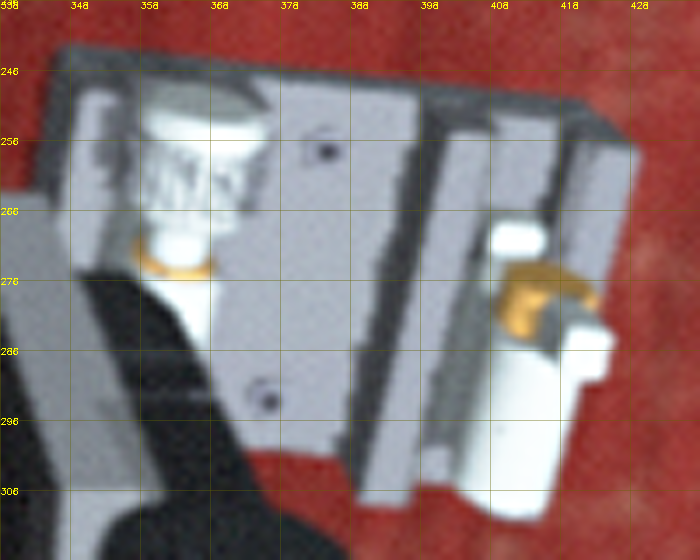

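View pics/kC.png

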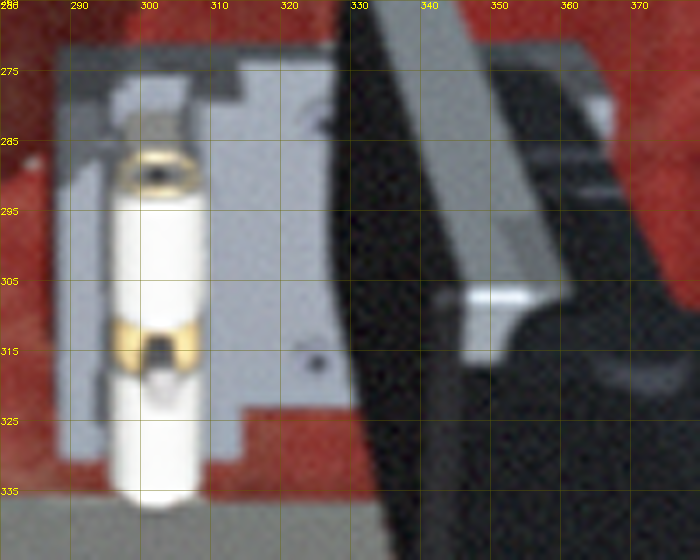

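View pics/kC2.png

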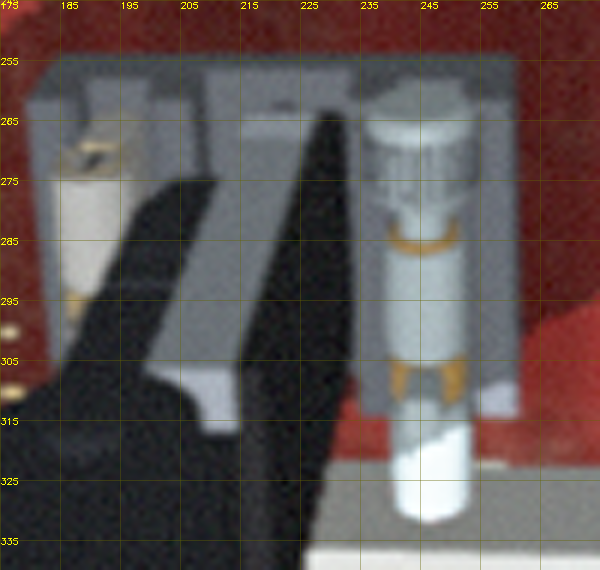

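Run:
```python
from h import *
import pickle
W1=pickle.load(open('w1.pkl','rb'));W2=pickle.load(open('w2.pkl','rb'))
z=.024
def P(C,*uv): return onz(C,*uv,z)[:2]
D=[P(W2,190.3,107.3),P(W2,196.4,176.9),P(W2,283.6,105.1),P(W2,284.6,175.1)]
A=[P(W2,359.9,98.4),P(W2,347.7,168.9),P(W2,451.6,109.1),P(W2,435.9,175.6)]
C1=[P(W1,288.1,279.6),P(W1,288.1,330.4),P(W1,314.6,279.3),P(W1,314.6,330.7)]
C2=[P(W2,179.7,261.7),P(W2,261.2,261.7),P(W2,261.7,314.2)]
B=[P(W2,349.7,249.1),P(W2,429.4,257.4),P(W2,402.3,254.9),P(W2,396.6,307.9),P(W2,389.1,307.9)]
for n,X in dict(D=D,A=A,C1=C1,C2=C2,B=B).items():
    X=np.array(X);print(n);print(X.round(4).tolist())
    for i in range(len(X)):
        for j in range(i): d=X[i]-X[j];print((j,i),round(np.linalg.norm(d)*1000,1),round(np.degrees(np.arctan2(d[1],d[0])),1),end='; ')
    print()
```

```text
D
[[0.4053, 0.4133], [0.4065, 0.3369], [0.5061, 0.4159], [0.5077, 0.3393]]
(0, 1) 76.5 -89.1; (0, 2) 100.8 1.5; (1, 2) 127.1 38.5; (0, 3) 126.4 -35.9; (1, 3) 101.2 1.4; (2, 3) 76.6 -88.8; 
A
[[0.5879, 0.4231], [0.5796, 0.3467], [0.6882, 0.4126], [0.6814, 0.3393]]
(0, 1) 76.8 -96.2; (0, 2) 100.8 -6.0; (1, 2) 126.9 31.2; (0, 3) 125.6 -41.8; (1, 3) 102.1 -4.1; (2, 3) 73.5 -95.2; 
C1
[[0.3775, 0.23], [0.3776, 0.154], [0.411, 0.2302], [0.4129, 0.1533]]
(0, 1) 76.0 -89.9; (0, 2) 33.6 0.4; (1, 2) 83.2 66.3; (0, 3) 84.5 -65.1; (1, 3) 35.4 -1.1; (2, 3) 76.9 -88.6; 
C2
[[0.3782, 0.2296], [0.4795, 0.2299], [0.4792, 0.1542]]
(0, 1) 101.3 0.2; (0, 2) 126.1 -36.8; (1, 2) 75.8 -90.3; 
B
[[0.5884, 0.2473], [0.688, 0.2364], [0.654, 0.2397], [0.6551, 0.1641], [0.6453, 0.1641]]
(0, 1) 100.2 -6.3; (0, 2) 66.0 -6.6; (1, 2) 34.2 174.5; (0, 3) 106.6 -51.3; (1, 3) 79.4 -114.5; (2, 3) 75.6 -89.2; (0, 4) 100.8 -55.6; (1, 4) 84.0 -120.6; (2, 4) 76.1 -96.6; (3, 4) 9.8 -179.9;
```

Run:
```python
import cv2,numpy as np
a=cv2.imread('pics/w1.png')
def crop(im,x,y,w,h,s=5):
    c=cv2.resize(im[y:y+h,x:x+w],None,fx=s,fy=s,interpolation=cv2.INTER_CUBIC)
    for k in range(0,w,10): cv2.putText(c,str(x+k),(k*s,8),0,.3,(0,255,255),1); c[:, k*s]=(c[:,k*s]*.6+np.array([0,100,100])*.4)
    for k in range(0,h,10): cv2.putText(c,str(y+k),(0,k*s+4),0,.3,(0,255,255),1); c[k*s]=(c[k*s]*.6+np.array([0,100,100])*.4)
    return c
cv2.imwrite('pics/kB1.png',crop(a,430,255,110,84,7))
```

```text
(no output)
```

View pics/kB1.png

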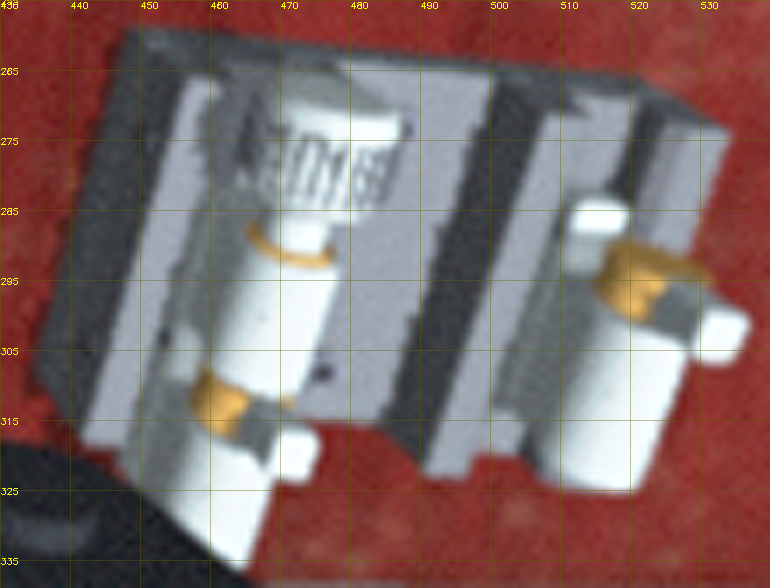

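Run:
```python
from h import *
import pickle
W1=pickle.load(open('w1.pkl','rb'));W2=pickle.load(open('w2.pkl','rb'))
bl=dict(A=((.634,.3798),-6),B=((.634,.2041),-6.4),C=((.4286,.1919),0),D=((.4564,.3763),1.3))
def loc(b,C,u,v,z=.047):
    p=onz(C,u,v,z)[:2]; c,a=bl[b]; a=np.radians(a); d=p-c
    return np.round([d@[np.cos(a),np.sin(a)]*1000, d@[-np.sin(a),np.cos(a)]*1000],1)
for n,a in {'A olddbl top':('A',W2,443,110.1),'A olddbl bot':('A',W2,428,171.4),'A half top':('A',W2,373,113.4),'A half bot':('A',W2,370.1,156.6),
 'B oldhalf bot w1':('B',W1,514.3,325),'B oldhalf bot w2':('B',W2,410.1,309.9),
 'C dbl bot':('C',W1,302.1,337.1),'C dbl top':('C',W1,302.4,292.9),
 'C oldturn bot':('C',W2,246.7,331.7),'C oldturn top':('C',W2,245,268.3,.0495),
 'B turn top w1':('B',W1,478.3,270.7,.0495),'B turn top w2':('B',W2,366.6,253.1,.0495)}.items(): print(n,loc(*a))
```

```text
A olddbl top [30.9 35.6]
A olddbl bot [ 30.8 -28.1]
A half top [-39.5  24.6]
A half bot [-34.2 -19.2]
B oldhalf bot w1 [ 29.  -23.9]
B oldhalf bot w2 [ 31.9 -24.3]
C dbl bot [-33.8 -30.9]
C dbl top [-34.4  32.6]
C oldturn bot [ 32.7 -47.7]
C oldturn top [33.3 41.9]
B turn top w1 [-38.9  46.1]
B turn top w2 [-36.8  45.7]
```

Call:
send_rows:
  deltas:
    - {"delta_pos": [20,-9,28],"twist": [0,0,1.2]}
    - {"delta_pos": [20,-9,28],"twist": [0,0,1.2]}
    - {"delta_pos": [20,-10,28],"twist": [0,0,1.2]}
    - {"delta_pos": [20,-10,28],"twist": [0,0,1.2]}
    - {"delta_pos": [20,-10,28],"twist": [0,0,1.2]}

```text
time_s: 1.92
ee_pos: [0.599, 0.3878, 0.2023]
orientation: [-180.0, 0.0, -5.6]
force: [0.3, 1.4, 0.7]
gripper_width: 0.0428
```

Call:
send_rows:
  deltas:
    - {"delta_pos": [0,0,0],"twist": [0,0,0]}
    - {"delta_pos": [0,0,0],"twist": [0,0,0]}

```text
time_s: 2.08
ee_pos: [0.5983, 0.3867, 0.2013]
orientation: [179.8, 0.2, -5.6]
force: [-0.1, 0.5, 0.5]
gripper_width: 0.0425
```

```bash
cat >> h.py <<'E'
import pickle
def shot(n):
    st(); C=cam('wrist'); im=snapshot('wrist')[:,:,::-1].copy(); cv2.imwrite(f'pics/{n}.png',im); pickle.dump(C,open(n+'.pkl','wb'))
    c=cv2.resize(im,(800,600),interpolation=cv2.INTER_CUBIC)
    for k in range(0,560,20): c[:,int(k/.7)]=c[:,int(k/.7)]*.7; cv2.putText(c,str(k),(int(k/.7),8),0,.3,(0,255,255),1)
    for k in range(0,420,20): c[int(k/.7)]=c[int(k/.7)]*.7; cv2.putText(c,str(k),(0,int(k/.7)+4),0,.3,(0,255,255),1)
    cv2.imwrite(f'pics/{n}b.png',c)
bl=dict(A=((.634,.3798),-6),B=((.634,.2041),-6.4),C=((.4286,.1919),0),D=((.4564,.3763),1.3))
def loc(b,C,u,v,z=.047):
    p=onz(C,u,v,z)[:2]; c,a=bl[b]; a=np.radians(a); d=p-c
    return np.round([d@[np.cos(a),np.sin(a)]*1000, d@[-np.sin(a),np.cos(a)]*1000],1)
E
python3 -c "
from h import *
shot('w3')"
```

```text
2.08 [0.5983 0.3867 0.2013] [ 1.7984e+02  1.7000e-01 -5.6000e+00] [-0.1  0.5  0.5] 0.0425 [-48.  40.  20.  84. -15.  59. -31.]
```

View pics/w3b.png

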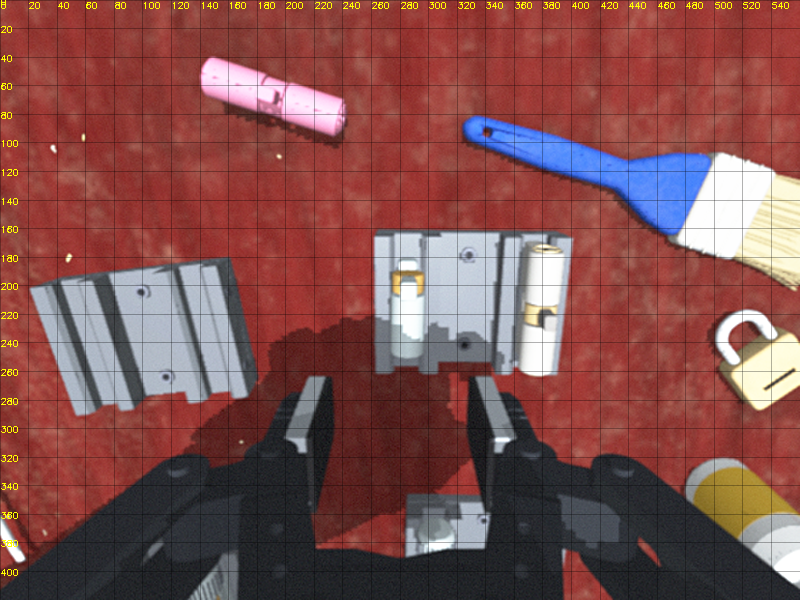

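```bash
cat >> h.py <<'E'
def crop(n,x,y,w,h,s,out):
    im=cv2.imread(f'pics/{n}.png')
    c=cv2.resize(im[y:y+h,x:x+w],None,fx=s,fy=s,interpolation=cv2.INTER_CUBIC)
    for k in range(0,w,10): c[:, k*s]=c[:,k*s]*.6; cv2.putText(c,str(x+k),(k*s,8),0,.3,(0,0,255),1)
    for k in range(0,h,10): c[k*s]=c[k*s]*.6; cv2.putText(c,str(y+k),(0,k*s+4),0,.3,(0,0,255),1)
    cv2.imwrite(f'pics/{out}.png',c)
E
python3 -c "
from h import *
crop('w3',255,155,150,112,5,'k3')"
```

```text
(no output)
```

View pics/k3.png

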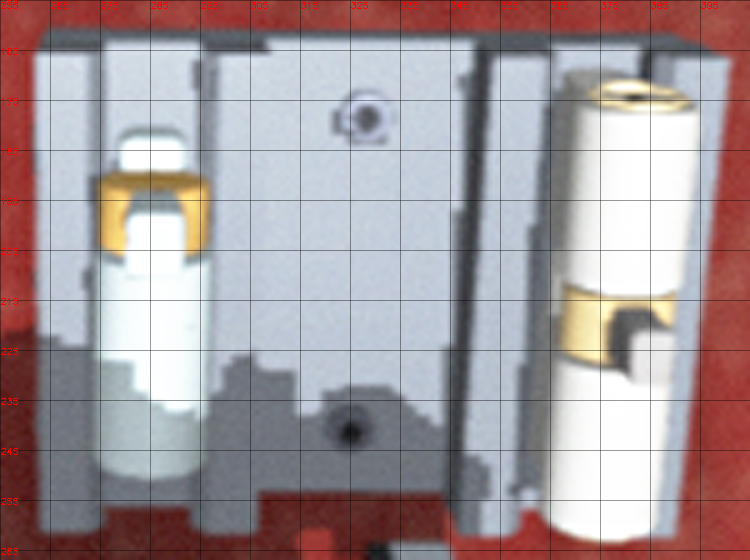

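Run:
```python
from h import *
C=pickle.load(open('w3.pkl','rb'))
X=np.array([onz(C,u,v,.024)[:2] for u,v in [(262,165.4),(263,261.6),(401.4,167),(390.4,262.4)]])
print(X.round(4).tolist(), X.mean(0))
for i,j in [(0,1),(2,3),(0,2),(1,3)]: d=X[j]-X[i];print(np.linalg.norm(d),np.degrees(np.arctan2(d[1],d[0])))
for p in [(285,250.6),(384,177),(376.6,263.2)]: print(loc('A',C,*p))
print(loc('A',C,286,179,.047))
```

```text
[[0.5881, 0.4231], [0.5802, 0.347], [0.6882, 0.4122], [0.6804, 0.3366]] [0.63420856 0.37972468]
0.07651213726834678 -95.88009118016926
0.0759845793209195 -95.90794876803574
0.10070928554475311 -6.175285562053202
0.10067100509154138 -5.87513767196017
[-33.2 -18.3]
[31.6 35.3]
[ 32.7 -27.6]
[-33.1  33.4]
```

Call:
send_rows:
  deltas:
    - {"delta_pos": [2,0,25],"twist": [0,0,0.4]}
    - {"delta_pos": [1.5,0,25],"twist": [0,0,0]}
    - {"delta_pos": [0,0,20],"twist": [0,0,0]}
    - {"delta_pos": [0,0,12],"twist": [0,0,0]}
    - {"delta_pos": [0,0,0],"twist": [0,0,0]}

```text
time_s: 2.55
ee_pos: [0.6016, 0.3862, 0.1211]
orientation: [180.0, 0.1, -6.0]
force: [0.1, -0.2, -0.8]
gripper_width: 0.0425
```

Run:
```python
from h import *
st(); cv2.imwrite('pics/s4.png',cv2.resize(snapshot('scene')[150:330,250:450,::-1],None,fx=3,fy=3))
```

```text
2.55 [0.6016 0.3862 0.1211] [ 1.7996e+02  9.0000e-02 -5.9900e+00] [ 0.1 -0.2 -0.8] 0.0425 [-47.  45.  18.  85. -16.  52. -30.]
```

View pics/s4.png

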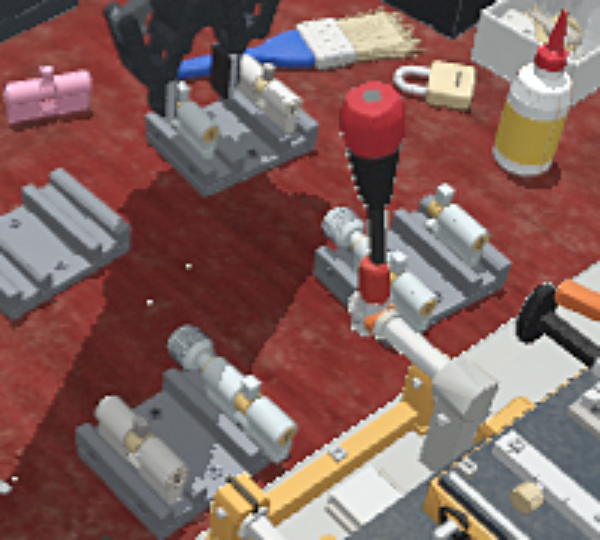

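Call:
send_rows:
  deltas:
    - {"delta_pos": [0,-0.5,11],"twist": [0,0,0]}
    - {"delta_pos": [0,0,10],"twist": [0,0,0]}
    - {"delta_pos": [0,0,0],"twist": [0,0,0]}

```text
time_s: 2.85
ee_pos: [0.6023, 0.3865, 0.0996]
orientation: [180.0, 0.1, -6.0]
force: [-0.6, -0.2, -1.0]
gripper_width: 0.0427
```

Call:
send_rows:
  deltas:
    - {"delta_pos": [0,0,0],"twist": [0,0,0]}
    - {"delta_pos": [0,0,0],"twist": [0,0,0]}
    - {"delta_pos": [0,0,0],"twist": [0,0,0]}
    - {"delta_pos": [0,0,0],"twist": [0,0,0]}
    - {"delta_pos": [0,0,0],"twist": [0,0,0]}
  jaw: 1
  force: 40

```text
time_s: 3.27
ee_pos: [0.6031, 0.3867, 0.1014]
orientation: [-180.0, -0.0, -6.0]
force: [-1.1, -1.1, 4.1]
gripper_width: 0.0152
```

```bash
python3 -c "
from h import *
shot('w5')"
```

```text
3.27 [0.6031 0.3867 0.1014] [-1.7998e+02 -3.0000e-02 -6.0400e+00] [-1.1 -1.1  4.1] 0.0152 [-47.  47.  18.  85. -17.  50. -29.]
```

View pics/w5b.png

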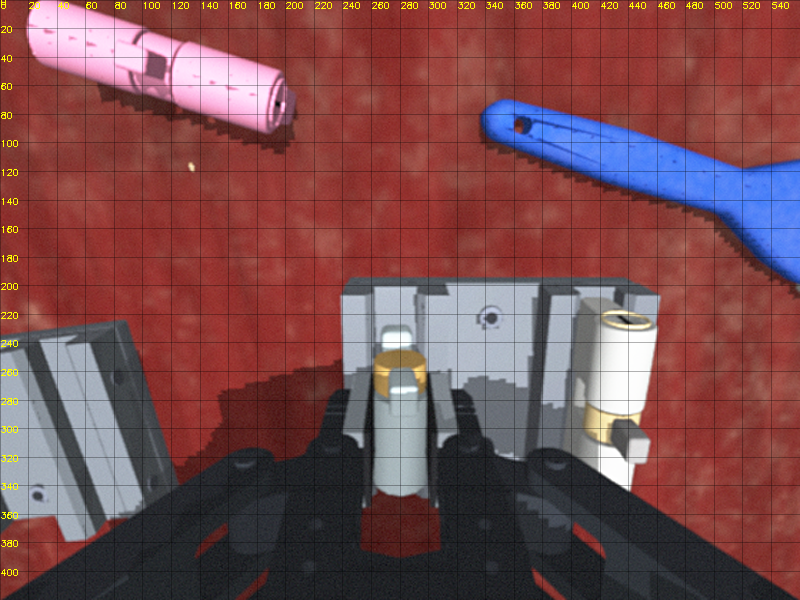

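Call:
send_rows:
  deltas:
    - {"delta_pos": [0,0,-3],"twist": [0,0,0]}
    - {"delta_pos": [0,0,-10],"twist": [0,0,0]}
    - {"delta_pos": [0,0,-15],"twist": [0,0,0]}
    - {"delta_pos": [0,0,-20],"twist": [0,0,0]}
    - {"delta_pos": [0,0,-20],"twist": [0,0,0]}
  jaw: 1
  force: 60

```text
time_s: 3.73
ee_pos: [0.6029, 0.3866, 0.1708]
orientation: [180.0, -0.0, -6.0]
force: [0.3, 0.2, -0.5]
gripper_width: 0.0148
```

```bash
python3 -c "
from h import *
shot('w6')
cv2.imwrite('pics/s6.png',cv2.resize(snapshot('side')[130:330,250:450,::-1],None,fx=3,fy=3))
plan([.4234,.3755,.17],1.3,6)
"
```

```text
3.73 [0.6029 0.3866 0.1708] [ 1.80e+02 -1.00e-02 -6.04e+00] [ 0.3  0.2 -0.5] 0.0148 [-48.  42.  19.  84. -15.  56. -30.]
0 [-29.8   5.1   0.5] [-0.03 -0.05 -1.22]
1 [-29.9   4.5   0.5] [-0.03 -0.05 -1.22]
2 [-30.    3.9   0.6] [-0.03 -0.05 -1.22]
3 [-30.1   3.2   0.6] [-0.03 -0.05 -1.22]
4 [-30.1   2.6   0.6] [-0.03 -0.05 -1.22]
5 [-30.2   1.9   0.6] [-0.03 -0.05 -1.22]
```

View pics/w6b.png

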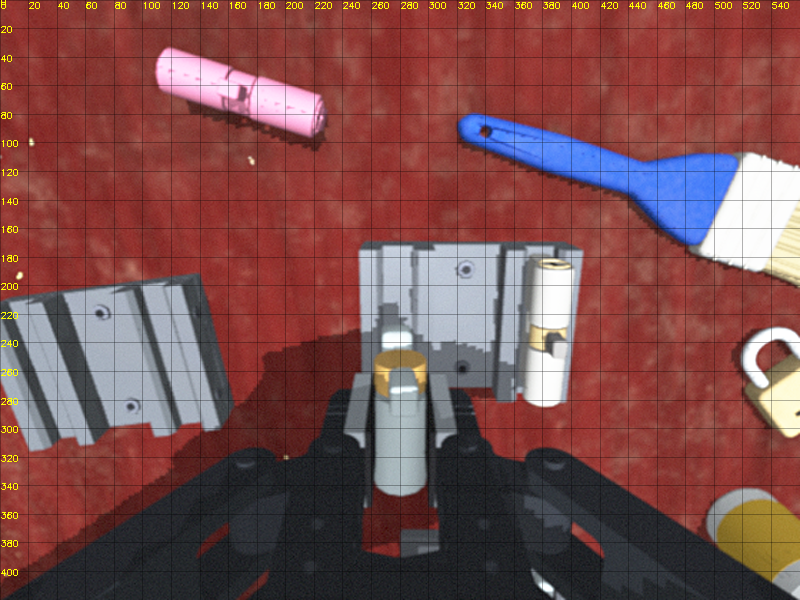

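View pics/s6.png

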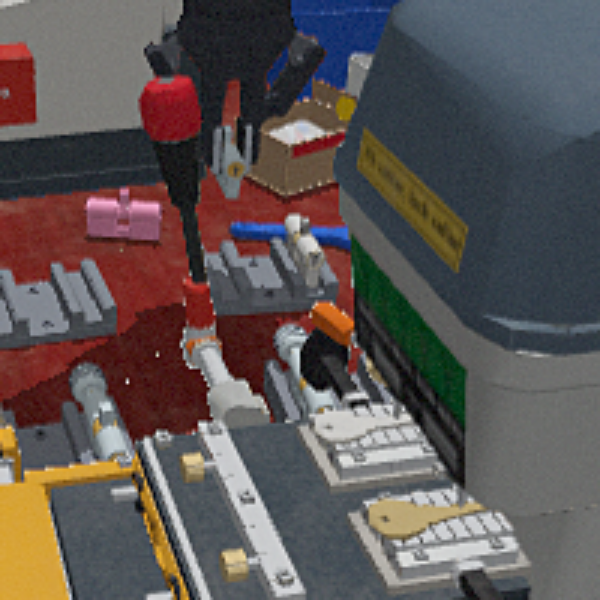

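```bash
cat >> h.py <<'E'
def held(n,u,v,zt):
    """tool-frame point on plane tool z=zt (m)"""
    C=pickle.load(open(n+'.pkl','rb')); s=arm.sense(); R=Ro.from_euler('xyz',s['orientation'],degrees=True)
    o,d=ray(C,u,v); o=R.inv().apply(o-s['ee_pos']); d=R.inv().apply(d); return o+d*(zt-o[2])/d[2]
E
python3 -c "
from h import *
crop('w6',240,220,80,80+50,4,'k6')
print(held('w6',280,346,.0544),held('w6',280,229,.0544))"
```

```text
[-0.00184443  0.02004815  0.0544    ] [-0.00188118 -0.03274228  0.0544    ]
```

View pics/k6.png

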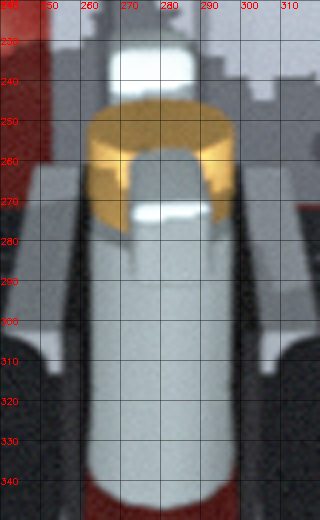

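Call:
send_rows:
  deltas:
    - {"delta_pos": [-15,3,0],"twist": [0,0,-1.2]}
    - {"delta_pos": [-30,4,0],"twist": [0,0,-1.2]}
    - {"delta_pos": [-30,4,0],"twist": [0,0,-1.2]}
    - {"delta_pos": [-30,3,0],"twist": [0,0,-1.2]}
    - {"delta_pos": [-30,3,0],"twist": [0,0,-1.2]}

```text
time_s: 4.25
ee_pos: [0.4656, 0.3774, 0.1694]
orientation: [-180.0, -0.0, 0.0]
force: [1.4, 1.0, 0.1]
gripper_width: 0.0143
```

Call:
send_rows:
  deltas:
    - {"delta_pos": [-30,2,0],"twist": [0,0,-1.2]}
    - {"delta_pos": [-13,2,0],"twist": [0,0,0]}
    - {"delta_pos": [0,0,10],"twist": [0,0,0]}
    - {"delta_pos": [0,0,10],"twist": [0,0,0]}
    - {"delta_pos": [0,0,0],"twist": [0,0,0]}

```text
time_s: 4.67
ee_pos: [0.4241, 0.3729, 0.1473]
orientation: [179.9, 0.1, 1.1]
force: [-0.4, 0.3, -1.6]
gripper_width: 0.0146
```

```bash
python3 -c "
from h import *
shot('w7')
plan([.4247,.3755,.1025],1.3,3)
"
```

```text
4.67 [0.4241 0.3729 0.1473] [1.7992e+02 6.0000e-02 1.1400e+00] [-0.4  0.3 -1.6] 0.0146 [-58.  30.  17. 108. -13.  43. -33.]
0 [ 0.1 -0.9 15.1] [ 0.03  0.01 -0.06]
1 [ 0.1 -0.9 15.1] [ 0.03  0.01 -0.06]
2 [ 0.1 -0.9 15.1] [ 0.03  0.01 -0.06]
```

View pics/w7b.png

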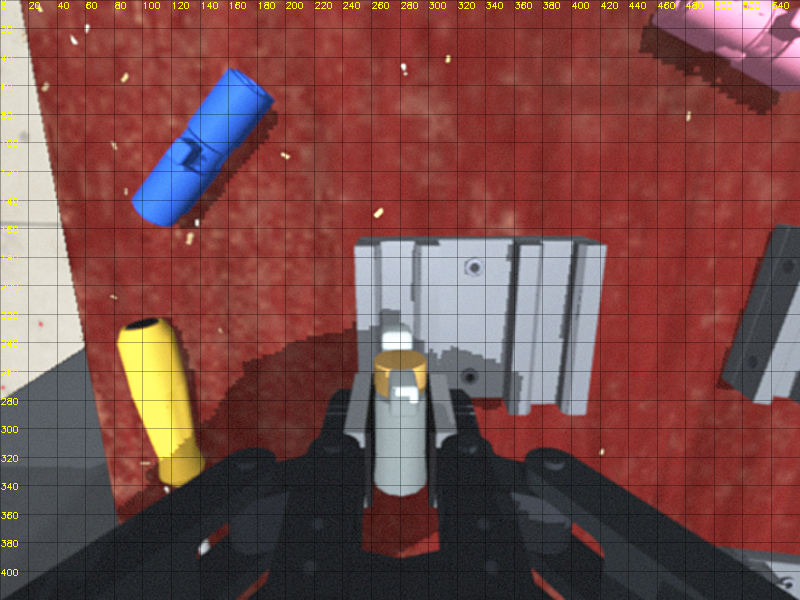

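Call:
send_rows:
  deltas:
    - {"delta_pos": [0.3,-1,12],"twist": [0,0,0]}
    - {"delta_pos": [0.3,-1,12],"twist": [0,0,0]}
    - {"delta_pos": [0,0,10],"twist": [0,0,0]}
    - {"delta_pos": [0,0,7],"twist": [0,0,0]}
    - {"delta_pos": [0,0,4],"twist": [0,0,0]}

```text
time_s: 5.13
ee_pos: [0.4245, 0.3749, 0.1022]
orientation: [179.9, 0.1, 1.1]
force: [0.3, -0.2, -1.2]
gripper_width: 0.0147
```

Call:
send_rows:
  deltas:
    - {"delta_pos": [0,0,0],"twist": [0,0,0]}
    - {"delta_pos": [0,0,0],"twist": [0,0,0]}

```text
time_s: 5.3
ee_pos: [0.4248, 0.3753, 0.1038]
orientation: [180.0, 0.0, 1.2]
force: [-0.3, -0.1, -0.8]
gripper_width: 0.0147
```

```bash
python3 -c "
from h import *
shot('w8')
cv2.imwrite('pics/s8.png',cv2.resize(snapshot('scene')[180:280,200:330,::-1],None,fx=5,fy=5))
"
```

```text
5.3 [0.4248 0.3753 0.1038] [1.7998e+02 1.0000e-02 1.1500e+00] [-0.3 -0.1 -0.8] 0.0147 [-57.  34.  16. 109. -14.  39. -31.]
```

View pics/w8b.png

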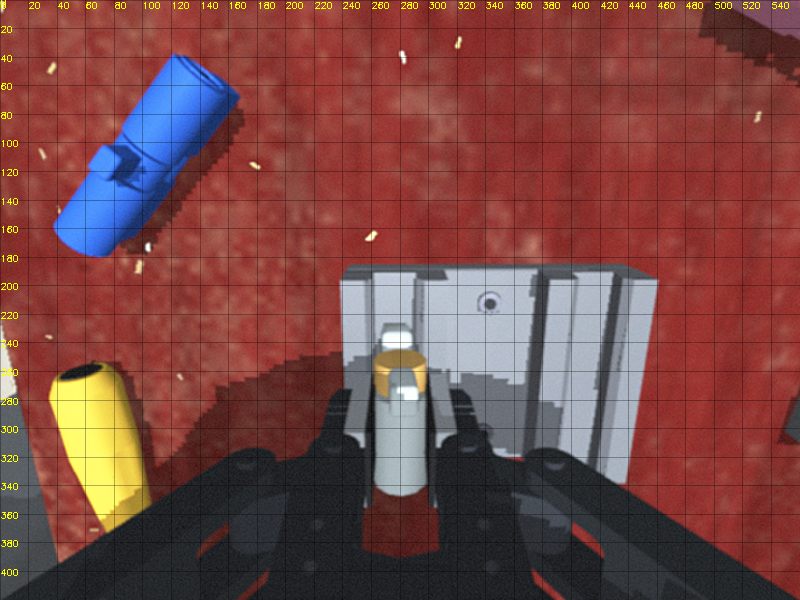

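View pics/s8.png

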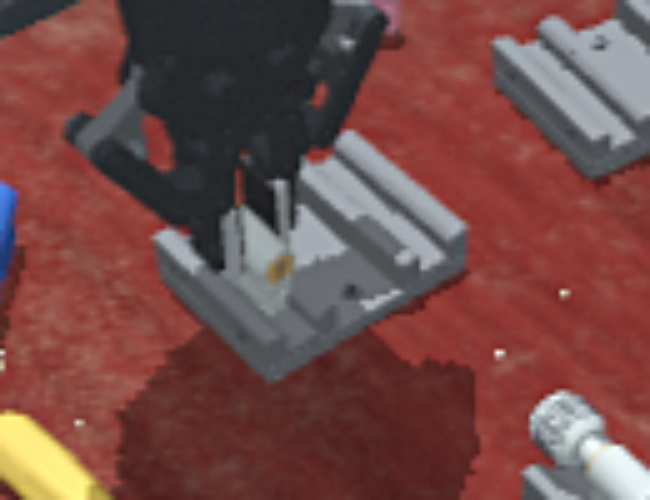

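Call:
send_rows:
  deltas:
    - {"delta_pos": [0,0,2],"twist": [0,0,0]}
    - {"delta_pos": [0,0,0],"twist": [0,0,0]}

```text
time_s: 5.57
ee_pos: [0.4247, 0.3755, 0.102]
orientation: [-180.0, -0.0, 1.2]
force: [0.3, -0.4, -1.3]
gripper_width: 0.0146
```

Call:
send_rows:
  deltas:
    - {"delta_pos": [0,0,0],"twist": [0,0,0]}
    - {"delta_pos": [0,0,0],"twist": [0,0,0]}
    - {"delta_pos": [0,0,0],"twist": [0,0,0]}
    - {"delta_pos": [0,0,0],"twist": [0,0,0]}
  jaw: 0

```text
time_s: 5.9
ee_pos: [0.4247, 0.3754, 0.102]
orientation: [-180.0, -0.0, 1.2]
force: [-0.1, -0.5, 0.5]
gripper_width: 0.0425
```

Call:
send_rows:
  deltas:
    - {"delta_pos": [0,0,-10],"twist": [0,0,0]}
    - {"delta_pos": [0,0,-20],"twist": [0,0,0]}
    - {"delta_pos": [0,0,-25],"twist": [0,0,0]}
    - {"delta_pos": [0,0,-25],"twist": [0,0,0]}
    - {"delta_pos": [0,0,-15],"twist": [0,0,0]}

```text
time_s: 6.32
ee_pos: [0.4252, 0.3756, 0.2001]
orientation: [-179.9, -0.1, 1.1]
force: [0.6, 0.1, -0.1]
gripper_width: 0.043
```

```bash
python3 -c "
from h import *
shot('w9')
plan([.397,.198,.20],0,6)
"
```

```text
6.32 [0.4252 0.3756 0.2001] [-1.799e+02 -1.000e-01  1.140e+00] [ 0.6  0.1 -0.1] 0.043 [-59.  26.  19. 107. -11.  49. -34.]
0 [-5.4 29.6  0.2] [-0.04 -0.03  0.19]
1 [-5.3 29.6  0.2] [-0.04 -0.03  0.19]
2 [-5.2 29.6  0.3] [-0.04 -0.03  0.19]
3 [-5.1 29.6  0.3] [-0.04 -0.03  0.19]
4 [-5.  29.7  0.3] [-0.04 -0.03  0.19]
5 [-4.9 29.7  0.3] [-0.04 -0.03  0.19]
```

View pics/w9b.png

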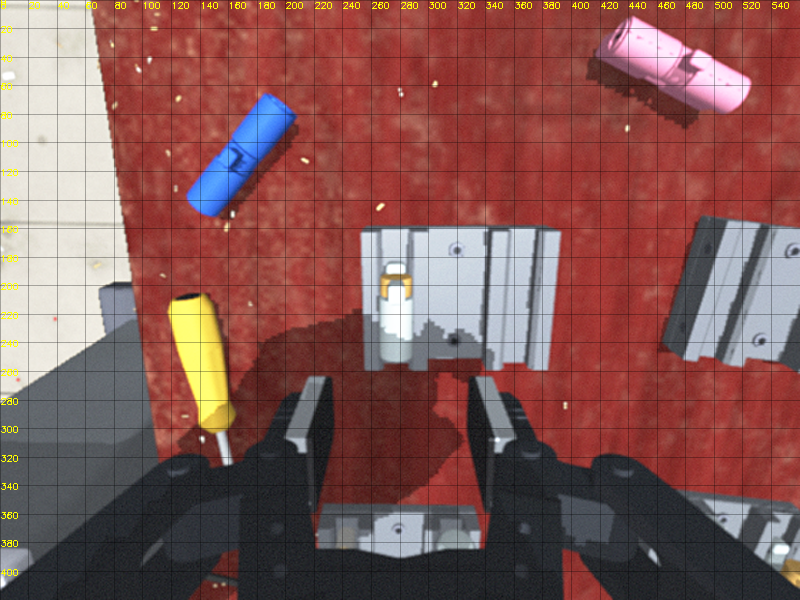

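Call:
send_rows:
  deltas:
    - {"delta_pos": [-5,25,0],"twist": [0,0,0.4]}
    - {"delta_pos": [-6,30,0],"twist": [0,0,0.4]}
    - {"delta_pos": [-6,30,0],"twist": [0,0,0.3]}
    - {"delta_pos": [-6,30,0],"twist": [0,0,0]}
    - {"delta_pos": [-5,25,0],"twist": [0,0,0]}

```text
time_s: 6.78
ee_pos: [0.3973, 0.2332, 0.1973]
orientation: [-180.0, 0.0, 0.0]
force: [1.0, -1.2, -0.1]
gripper_width: 0.0429
```

```bash
python3 -c "
from h import *
shot('w10')
cv2.imwrite('pics/sc10.png',cv2.resize(snapshot('scene')[160:370,200:460,::-1],None,fx=3,fy=3))
"
```

```text
6.78 [0.3973 0.2332 0.1973] [-1.7999e+02  0.0000e+00  2.0000e-02] [ 1.  -1.2 -0.1] 0.0429 [-53.  16.  22. 121.  -9.  44. -26.]
```

View pics/w10b.png

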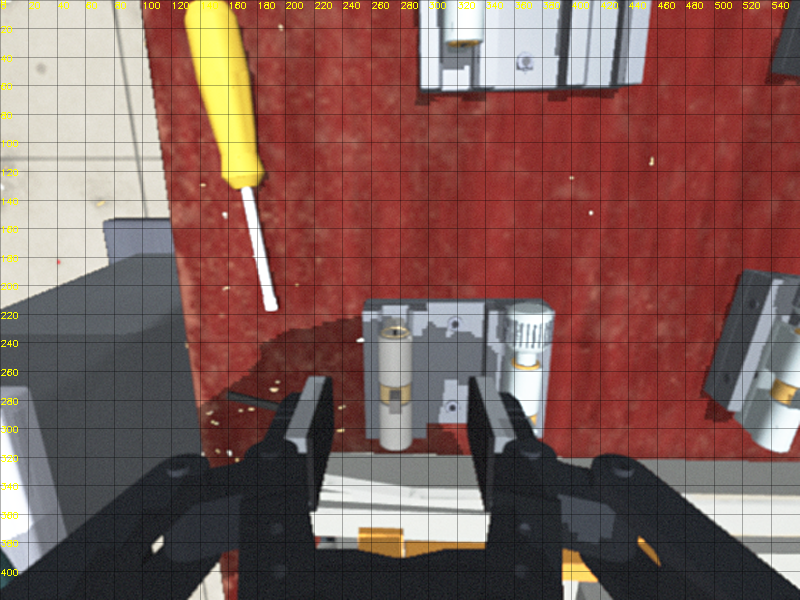

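View pics/sc10.png

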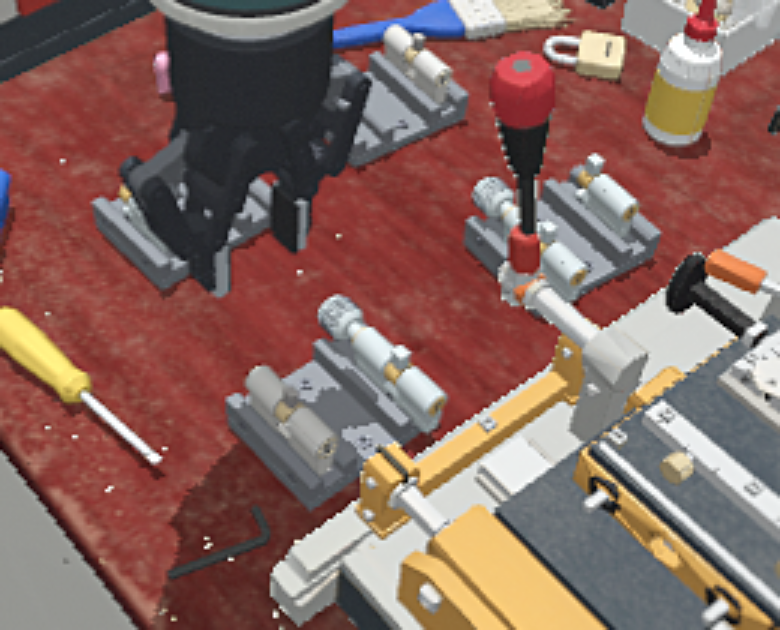

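Run:
```python
from h import *
S=cam('scene');T=cam('side');W=pickle.load(open('w10.pkl','rb'))
print(tri(S,(328.3,311),T,(249,273)))
print(tri(S,(323,312),W,(251,370)),tri(S,(337,318),W,(283,370)))
print('base edge',onz(W,280,317,.0),onz(W,280,317,.024))
crop('w10',250,205,150,112,5,'k10')
```

```text
(array([0.38907284, 0.11261443, 0.09528505]), np.float64(0.0009663706155204235))
(array([0.38429526, 0.12909695, 0.07190488]), np.float64(0.016985038460935898)) (array([0.40499296, 0.11460079, 0.05428208]), np.float64(0.01219542333254222))
base edge [0.39724723 0.12786563 0.        ] [0.39723132 0.14442163 0.024     ]
```

View pics/k10.png

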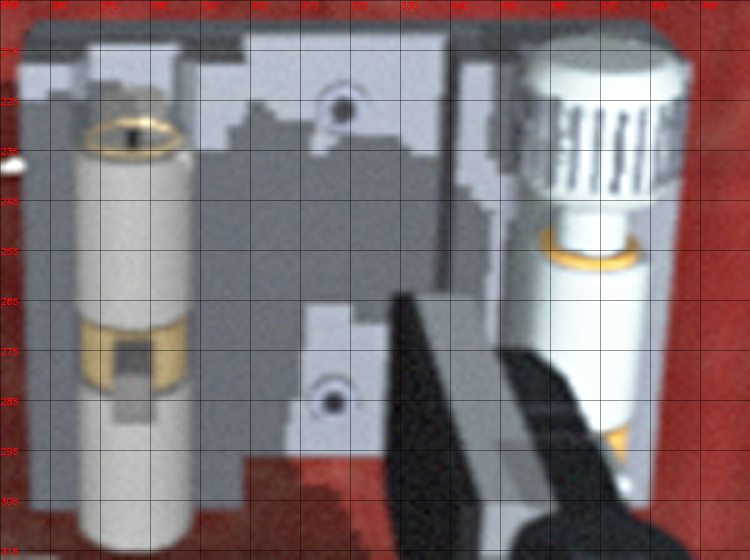

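Run:
```python
from h import *
C=pickle.load(open('w10.pkl','rb'))
X=np.array([onz(C,u,v,.024)[:2] for u,v in [(254,218),(256,306.6),(388,218.6),(380.4,306.6)]])
print(X.round(4).tolist(), X.mean(0))
for i,j in [(0,1),(2,3),(0,2),(1,3)]: d=X[j]-X[i];print(np.linalg.norm(d),np.degrees(np.arctan2(d[1],d[0])))
for p in [(276.6,236.4),(277,315)]: print(loc('C',C,*p))
print(loc('C',C,371.6,218.6,.0495))
```

```text
[[0.3778, 0.2302], [0.3777, 0.1542], [0.4777, 0.2298], [0.4788, 0.1543]] [0.42799992 0.19214917]
0.07597817520078824 -90.03406164224347
0.07553259846061192 -89.13734267364259
0.09992793711292579 -0.20827735475009995
0.10110967756484246 0.05149586399772321
[-33.8  32.8]
[-33.6 -29.9]
[29.7 46.6]
```

Call:
send_rows:
  deltas:
    - {"delta_pos": [0,20,0],"twist": [0,0,0]}
    - {"delta_pos": [-0.5,20,15],"twist": [0,0,0]}
    - {"delta_pos": [0,0,25],"twist": [0,0,0]}
    - {"delta_pos": [0,0,25],"twist": [0,0,0]}
    - {"delta_pos": [0,0,0],"twist": [0,0,0]}

```text
time_s: 7.3
ee_pos: [0.3962, 0.1947, 0.1293]
orientation: [179.9, 0.2, 0.1]
force: [-2.2, -0.7, -0.4]
gripper_width: 0.0429
```

Run:
```python
from h import *
shot('w11')
```

```text
7.3 [0.3962 0.1947 0.1293] [1.7986e+02 1.9000e-01 6.0000e-02] [-2.2 -0.7 -0.4] 0.0429 [-48.  22.  20. 126. -14.  34. -17.]
```

View pics/w11b.png

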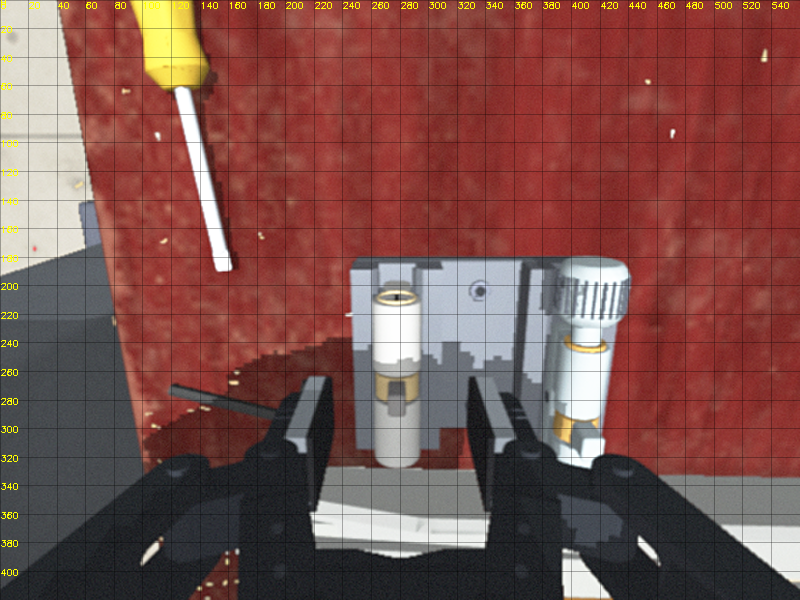

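Call:
send_rows:
  deltas:
    - {"delta_pos": [0,1,14],"twist": [0,0,0]}
    - {"delta_pos": [0,0.5,10],"twist": [0,0,0]}
    - {"delta_pos": [0,0,5],"twist": [0,0,0]}
    - {"delta_pos": [0,0,0],"twist": [0,0,0]}
    - {"delta_pos": [0,0,0],"twist": [0,0,0]}

```text
time_s: 7.77
ee_pos: [0.3976, 0.1939, 0.1034]
orientation: [-180.0, -0.0, 0.1]
force: [0.5, -0.4, 0.3]
gripper_width: 0.0427
```

Call:
send_rows:
  deltas:
    - {"delta_pos": [0,0,0],"twist": [0,0,0]}
    - {"delta_pos": [0,0,0],"twist": [0,0,0]}
    - {"delta_pos": [0,0,0],"twist": [0,0,0]}
    - {"delta_pos": [0,0,0],"twist": [0,0,0]}
    - {"delta_pos": [0,0,0],"twist": [0,0,0]}
  jaw: 1
  force: 60

```text
time_s: 8.18
ee_pos: [0.3974, 0.1939, 0.1034]
orientation: [-180.0, -0.0, 0.1]
force: [-1.9, 0.7, 9.1]
gripper_width: 0.0142
```

Call:
send_rows:
  deltas:
    - {"delta_pos": [0,0,-3],"twist": [0,0,0]}
    - {"delta_pos": [0,0,-10],"twist": [0,0,0]}
    - {"delta_pos": [0,0,-20],"twist": [0,0,0]}
    - {"delta_pos": [0,0,-20],"twist": [0,0,0]}
    - {"delta_pos": [0,0,-15],"twist": [0,0,0]}

```text
time_s: 8.6
ee_pos: [0.3976, 0.1936, 0.1729]
orientation: [-180.0, -0.0, 0.0]
force: [1.1, 0.3, -2.3]
gripper_width: 0.014
```

Run:
```python
from h import *
shot('w12')
```

```text
8.6 [0.3976 0.1936 0.1729] [-1.7998e+02 -5.0000e-02  4.0000e-02] [ 1.1  0.3 -2.3] 0.014 [-50.  17.  23. 125. -10.  40. -20.]
```

View pics/w12b.png

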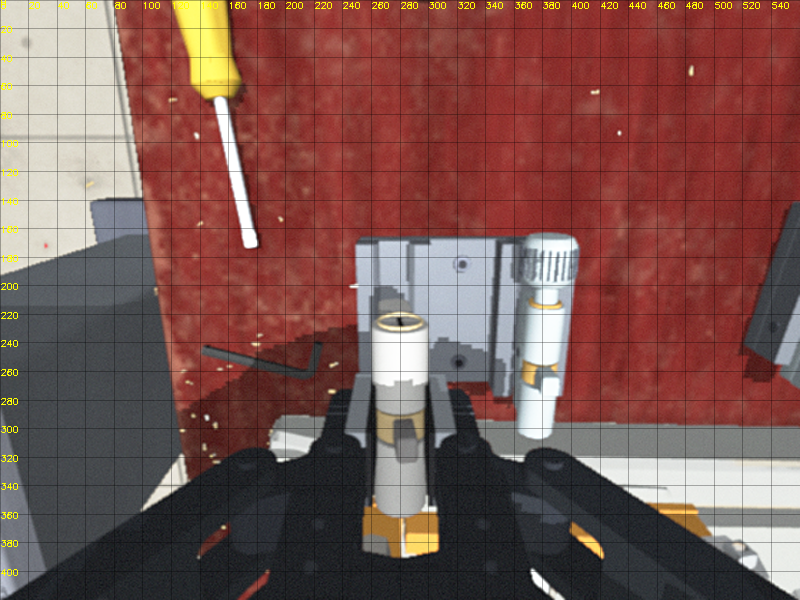

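Run:
```python
from h import *
print(held('w12',280,361,.0564),held('w12',280,230,.0564))
cv2.imwrite('pics/s12.png',cv2.resize(snapshot('scene')[130:330,220:420,::-1],None,fx=3.5,fy=3))
# old turn in w12
crop('w12',340,155,80,160,4,'k12')
```

```text
[-0.00103591  0.0298974   0.0564    ] [-0.00108501 -0.03174053  0.0564    ]
```

View pics/s12.png

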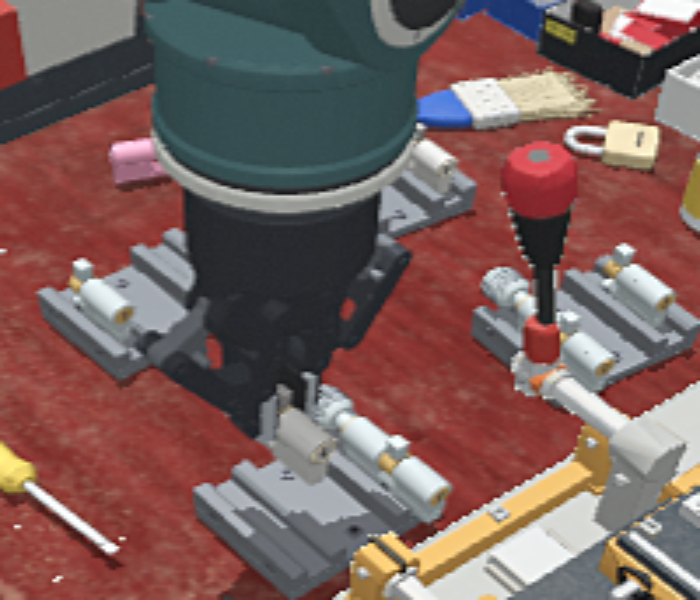

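View pics/k12.png

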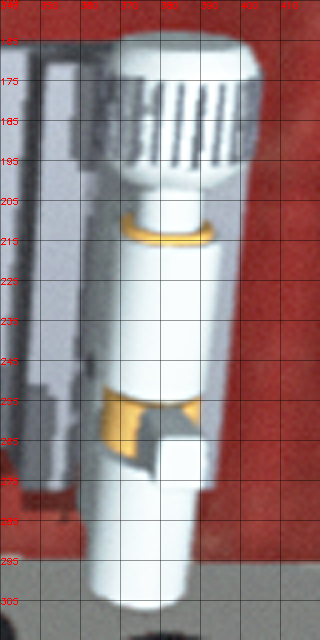

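Call:
send_rows:
  deltas:
    - {"delta_pos": [0,-15,0],"twist": [0,0,0]}
    - {"delta_pos": [0,-30,0],"twist": [0,0,0]}
    - {"delta_pos": [8,-35,0],"twist": [0,0,0]}
    - {"delta_pos": [18,-30,0],"twist": [0,0,0]}
    - {"delta_pos": [28,-18,0],"twist": [0,0,0]}

```text
time_s: 9.12
ee_pos: [0.4494, 0.3256, 0.1704]
orientation: [-180.0, 0.1, 0.3]
force: [-0.2, -0.3, -1.4]
gripper_width: 0.0143
```

Call:
send_rows:
  deltas:
    - {"delta_pos": [34,-16,0],"twist": [0,0,1]}
    - {"delta_pos": [34,-15,0],"twist": [0,0,1]}
    - {"delta_pos": [34,-14,0],"twist": [0,0,1]}
    - {"delta_pos": [30,-10,0],"twist": [0,0,1.5]}
    - {"delta_pos": [17,-5,0],"twist": [0,0,1.5]}

```text
time_s: 9.53
ee_pos: [0.6041, 0.3776, 0.1698]
orientation: [180.0, -0.0, -6.0]
force: [0.9, -0.4, -1.0]
gripper_width: 0.014
```

Call:
send_rows:
  deltas:
    - {"delta_pos": [0,0,0],"twist": [0,0,0]}
    - {"delta_pos": [0,0,0],"twist": [0,0,0]}

```text
time_s: 9.7
ee_pos: [0.602, 0.3766, 0.1695]
orientation: [179.9, 0.0, -6.0]
force: [-0.6, -0.5, -2.3]
gripper_width: 0.0142
```

Run:
```python
from h import *
shot('w13')
plan([.6033,.3876,.1045],-6,1)
```

```text
9.7 [0.602  0.3766 0.1695] [ 1.7991e+02  5.0000e-02 -5.9700e+00] [-0.6 -0.5 -2.3] 0.0142 [-48.  42.  21.  85. -16.  56. -29.]
0 [  1.  -11.   65.3] [0.07 0.07 0.07]
```

View pics/w13b.png

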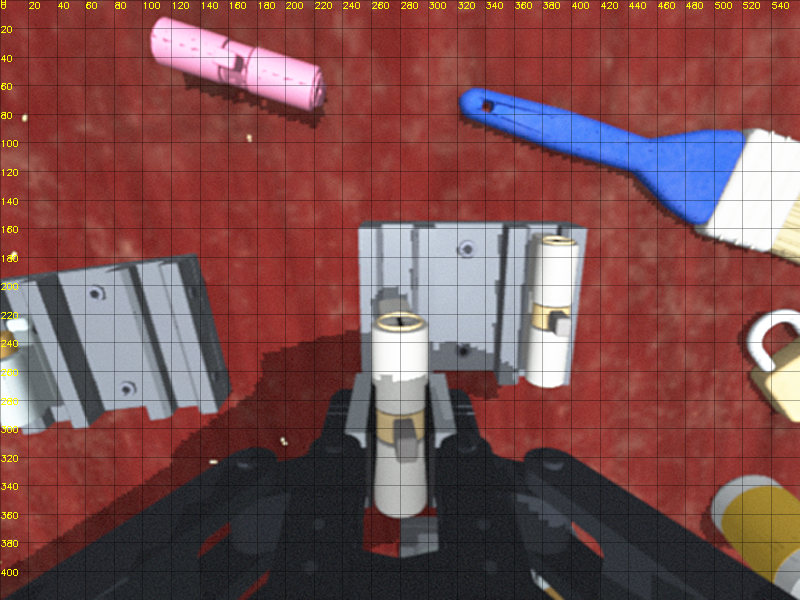

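Call:
send_rows:
  deltas:
    - {"delta_pos": [1,-6,10],"twist": [0,0,0]}
    - {"delta_pos": [0,-5,15],"twist": [0,0,0]}
    - {"delta_pos": [0,0,18],"twist": [0,0,0]}
    - {"delta_pos": [0,0,10],"twist": [0,0,0]}
    - {"delta_pos": [0,0,0],"twist": [0,0,0]}

```text
time_s: 10.17
ee_pos: [0.6022, 0.3878, 0.1143]
orientation: [179.8, 0.2, -5.9]
force: [-0.5, -1.1, -1.8]
gripper_width: 0.0139
```

Call:
send_rows:
  deltas:
    - {"delta_pos": [0,0,0],"twist": [0,0,0]}
    - {"delta_pos": [0,0,0],"twist": [0,0,0]}

```text
time_s: 10.33
ee_pos: [0.6041, 0.3881, 0.1185]
orientation: [-180.0, -0.0, -5.9]
force: [-0.4, -0.0, -1.0]
gripper_width: 0.0144
```

Call:
send_rows:
  deltas:
    - {"delta_pos": [-0.5,0,7],"twist": [0,0,0]}
    - {"delta_pos": [0,0,5],"twist": [0,0,0]}
    - {"delta_pos": [0,0,2],"twist": [0,0,0]}
    - {"delta_pos": [0,0,0],"twist": [0,0,0]}
    - {"delta_pos": [0,0,0],"twist": [0,0,0]}

```text
time_s: 10.75
ee_pos: [0.6033, 0.388, 0.1039]
orientation: [180.0, 0.0, -5.9]
force: [-0.4, 0.9, -1.2]
gripper_width: 0.0145
```

Run:
```python
from h import *
shot('w14')
cv2.imwrite('pics/s14.png',cv2.resize(snapshot('scene')[140:240,280:410,::-1],None,fx=5,fy=5))
```

```text
10.75 [0.6033 0.388  0.1039] [180.     0.    -5.94] [-0.4  0.9 -1.2] 0.0145 [-47.  47.  19.  85. -18.  51. -29.]
```

View pics/w14b.png

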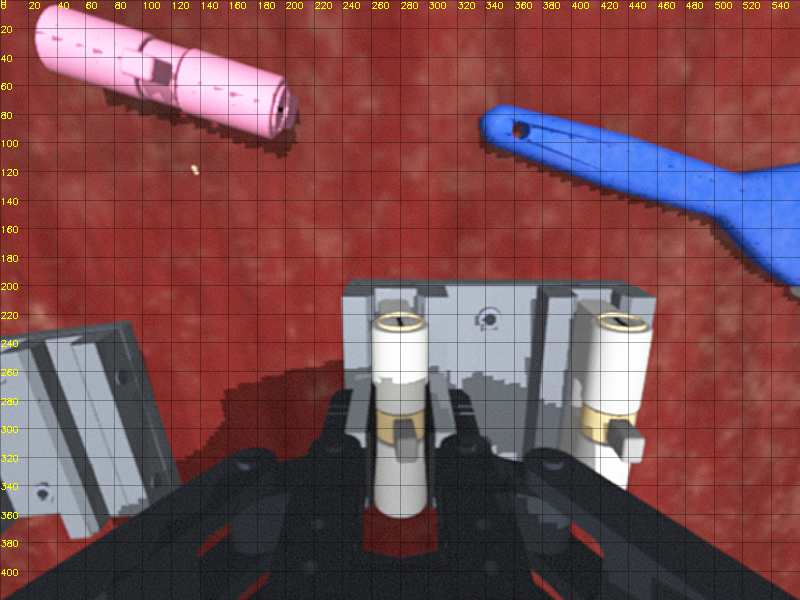

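View pics/s14.png

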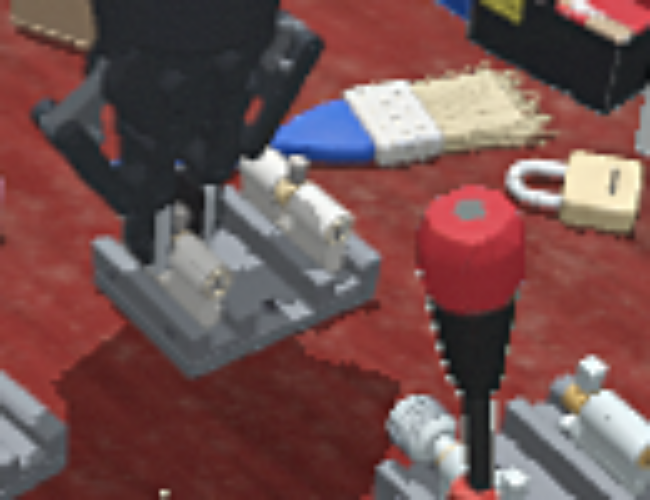

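Call:
send_rows:
  deltas:
    - {"delta_pos": [0,0,0.5],"twist": [0,0,0]}
    - {"delta_pos": [0,0,0],"twist": [0,0,0]}
    - {"delta_pos": [0,0,0],"twist": [0,0,0]}
    - {"delta_pos": [0,0,0],"twist": [0,0,0]}
    - {"delta_pos": [0,0,0],"twist": [0,0,0]}
  jaw: 0

```text
time_s: 11.27
ee_pos: [0.6034, 0.3881, 0.1034]
orientation: [180.0, -0.0, -5.9]
force: [0.5, 0.0, -0.4]
gripper_width: 0.0422
```

Call:
send_rows:
  deltas:
    - {"delta_pos": [0,0,-10],"twist": [0,0,0]}
    - {"delta_pos": [0,0,-20],"twist": [0,0,0]}
    - {"delta_pos": [0,0,-30],"twist": [0,0,0]}
    - {"delta_pos": [0,0,-25],"twist": [0,0,0]}
    - {"delta_pos": [0,0,-11],"twist": [0,0,0]}

```text
time_s: 11.68
ee_pos: [0.6044, 0.3884, 0.204]
orientation: [-179.8, -0.2, -5.9]
force: [0.9, -0.1, 0.5]
gripper_width: 0.043
```

Run:
```python
from h import *
shot('w15')
crop('w15',250,140,160,125,5,'k15')
```

```text
11.68 [0.6044 0.3884 0.204 ] [-179.84   -0.2    -5.95] [ 0.9 -0.1  0.5] 0.043 [-49.  40.  21.  83. -16.  60. -30.]
```

View pics/k15.png

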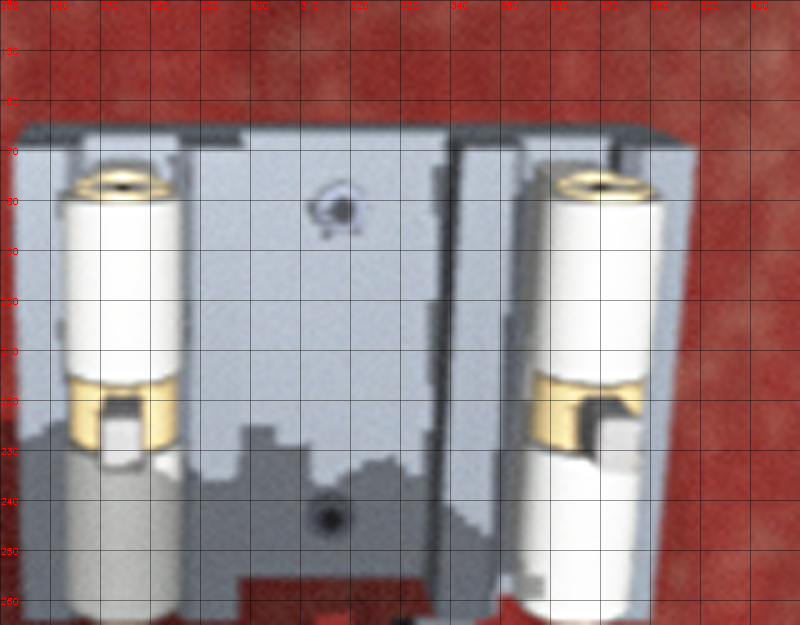

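Call:
send_rows:
  deltas:
    - {"delta_pos": [4,20,0],"twist": [0,0,0]}
    - {"delta_pos": [4,30,0],"twist": [0,0,0]}
    - {"delta_pos": [4,30,0],"twist": [0,0,0]}
    - {"delta_pos": [4,30,0],"twist": [0,0,0.4]}
    - {"delta_pos": [0,20,0],"twist": [0,0,0]}

```text
time_s: 12.15
ee_pos: [0.6061, 0.2536, 0.1995]
orientation: [179.9, -0.0, -6.5]
force: [0.6, -0.1, -1.1]
gripper_width: 0.0427
```

Run:
```python
from h import *
shot('w16')
cv2.imwrite('pics/s16.png',snapshot('scene')[:,:,::-1])
cv2.imwrite('pics/d16.png',snapshot('side')[:,:,::-1])
```

```text
12.15 [0.6061 0.2536 0.1995] [ 1.7993e+02 -2.0000e-02 -6.5100e+00] [ 0.6 -0.1 -1.1] 0.0427 [-41.  35.  22.  93. -15.  55. -20.]
```

View pics/w16b.png

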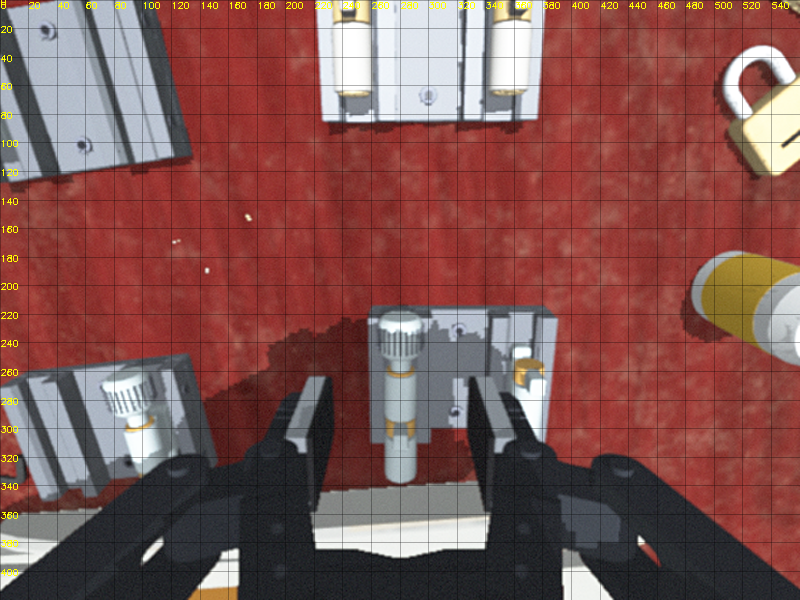

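View pics/s16.png

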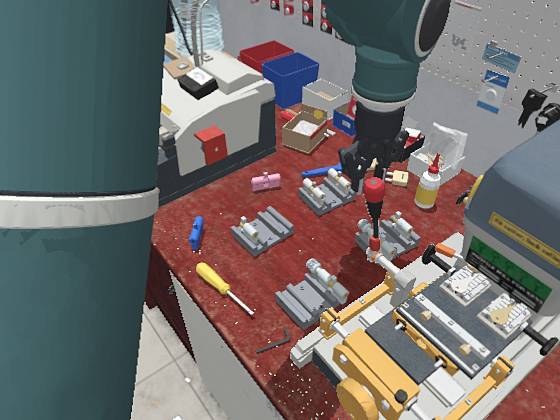

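View pics/d16.png

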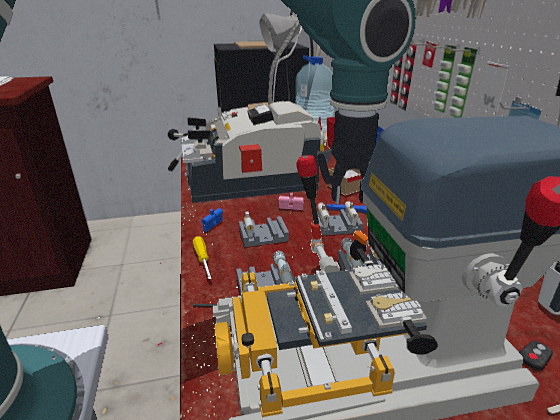

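Run:
```python
from h import *
S=cam('scene');T=cam('side')
for a,b in [((466,208),(368,200)),((483,175),(375,140)),((467,235),(369,225))]: print(tri(S,a,T,b))
crop('w16',255,205,150,140,4,'k16')
```

```text
(array([0.54942562, 0.04411051, 0.24660687]), np.float64(0.01810778318331623))
(array([0.53861463, 0.03316636, 0.32406374]), np.float64(0.0015363283236560896))
(array([0.54532988, 0.02771334, 0.21556649]), np.float64(0.012444729909688871))
```

View pics/k16.png

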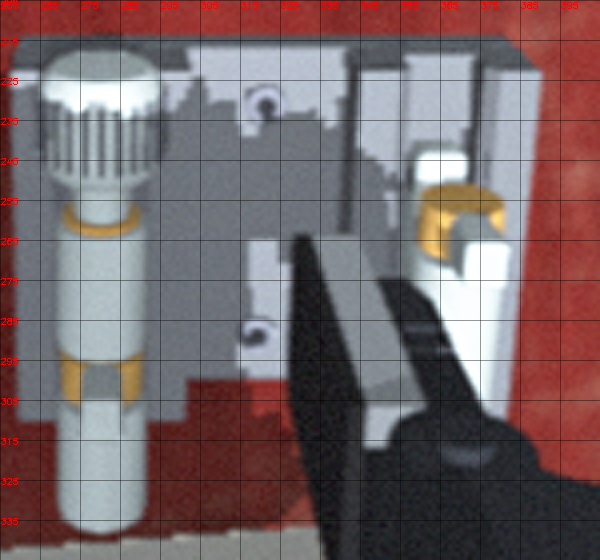

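Run:
```python
from h import *
C=pickle.load(open('w16.pkl','rb'))
X=np.array([onz(C,u,v,.024)[:2] for u,v in [(258.8,223),(260,309.5),(390.8,223),(382,308.8)]])
print(X.round(4).tolist(), X.mean(0))
for i,j in [(0,1),(2,3),(0,2),(1,3)]: d=X[j]-X[i];print(np.linalg.norm(d),np.degrees(np.arctan2(d[1],d[0])))
print(loc('B',C,280.5,338.2),loc('B',C,280,225.8,.0495))
C=pickle.load(open('w12.pkl','rb'))
print('oldturn w12',loc('C',C,374,307),loc('C',C,386.5,166.5,.0495))
```

```text
[[0.589, 0.2475], [0.5801, 0.1726], [0.6881, 0.2363], [0.6799, 0.1619]] [0.63428663 0.2045577 ]
0.0754858481008239 -96.79442393253096
0.07485398225734245 -96.34708907712015
0.09975514322645962 -6.470292805760531
0.10034511823078936 -6.110093997406566
[-33.2 -47.6] [-33.5  45.2]
oldturn w12 [ 30.6 -46.7] [29.1 46.3]
```

Call:
send_rows:
  deltas:
    - {"delta_pos": [1,20,0],"twist": [0,0,0]}
    - {"delta_pos": [1,27,15],"twist": [0,0,0]}
    - {"delta_pos": [0,0,25],"twist": [0,0,0]}
    - {"delta_pos": [0,0,25],"twist": [0,0,0]}
    - {"delta_pos": [0,0,0],"twist": [0,0,0]}

```text
time_s: 12.72
ee_pos: [0.6004, 0.2106, 0.1302]
orientation: [179.9, 0.3, -6.3]
force: [-0.1, 1.2, -1.1]
gripper_width: 0.0428
```

Run:
```python
from h import *
shot('w17'); plan([.603,.2066,.0995],-6.4,1)
```

```text
12.72 [0.6004 0.2106 0.1302] [179.86   0.3   -6.29] [-0.1  1.2 -1.1] 0.0428 [-37.  38.  21.  98. -17.  47. -15.]
0 [ 2.2  4.1 33. ] [0.1  0.2  0.13]
```

View pics/w17b.png

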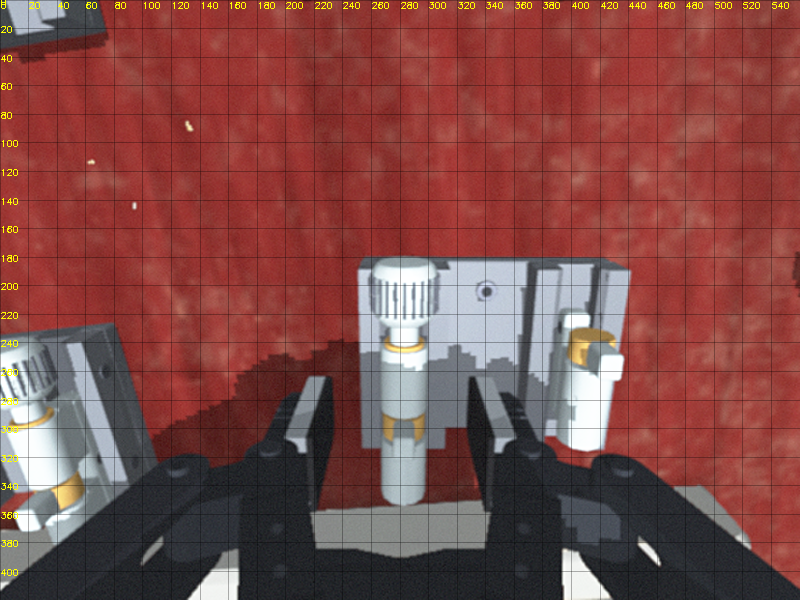

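Call:
send_rows:
  deltas:
    - {"delta_pos": [1,2,14],"twist": [0,0,0]}
    - {"delta_pos": [0.7,1.5,10],"twist": [0,0,0]}
    - {"delta_pos": [0,0,6],"twist": [0,0,0]}
    - {"delta_pos": [0,0,0],"twist": [0,0,0]}
    - {"delta_pos": [0,0,0],"twist": [0,0,0]}

```text
time_s: 13.18
ee_pos: [0.6038, 0.2066, 0.1045]
orientation: [180.0, 0.0, -6.3]
force: [-0.1, -0.8, 0.7]
gripper_width: 0.0425
```

Run:
```python
from h import *
st()
C=pickle.load(open('w17.pkl','rb'))
print(loc('B',C,402.5,314.5), loc('B',C,281,353),loc('B',C,284,182.5,.0495))
```

```text
13.18 [0.6038 0.2066 0.1045] [ 1.80e+02  1.00e-02 -6.34e+00] [-0.1 -0.8  0.7] 0.0425 [-36.  40.  20.  98. -18.  45. -14.]
[ 28.4 -22.3] [-34.1 -46.7] [-33.1  47.6]
```

Call:
send_rows:
  deltas:
    - {"delta_pos": [-0.5,0,4.5],"twist": [0,0,0]}
    - {"delta_pos": [0,0,0],"twist": [0,0,0]}
    - {"delta_pos": [0,0,0],"twist": [0,0,0]}
    - {"delta_pos": [0,0,0],"twist": [0,0,0]}

```text
time_s: 13.52
ee_pos: [0.6034, 0.2066, 0.1002]
orientation: [-180.0, -0.0, -6.3]
force: [0.4, 0.7, 0.3]
gripper_width: 0.0426
```

Call:
send_rows:
  deltas:
    - {"delta_pos": [0,0,0],"twist": [0,0,0]}
    - {"delta_pos": [0,0,0],"twist": [0,0,0]}
    - {"delta_pos": [0,0,0],"twist": [0,0,0]}
    - {"delta_pos": [0,0,0],"twist": [0,0,0]}
    - {"delta_pos": [0,0,0],"twist": [0,0,0]}
  jaw: 1
  force: 60

```text
time_s: 13.93
ee_pos: [0.6034, 0.2066, 0.1002]
orientation: [-180.0, -0.0, -6.3]
force: [-1.4, 0.3, 5.3]
gripper_width: 0.015
```

Call:
send_rows:
  deltas:
    - {"delta_pos": [0,0,-3],"twist": [0,0,0]}
    - {"delta_pos": [0,0,-10],"twist": [0,0,0]}
    - {"delta_pos": [0,0,-20],"twist": [0,0,0]}
    - {"delta_pos": [0,0,-25],"twist": [0,0,0]}
    - {"delta_pos": [0,0,-17],"twist": [0,0,0]}

```text
time_s: 14.35
ee_pos: [0.6036, 0.2064, 0.1773]
orientation: [-180.0, -0.1, -6.4]
force: [0.4, -0.5, -1.0]
gripper_width: 0.0148
```

Run:
```python
from h import *
shot('w18')
```

```text
14.35 [0.6036 0.2064 0.1773] [-1.7998e+02 -6.0000e-02 -6.3600e+00] [ 0.4 -0.5 -1. ] 0.0148 [-38.  35.  22.  97. -16.  51. -16.]
```

View pics/w18b.png

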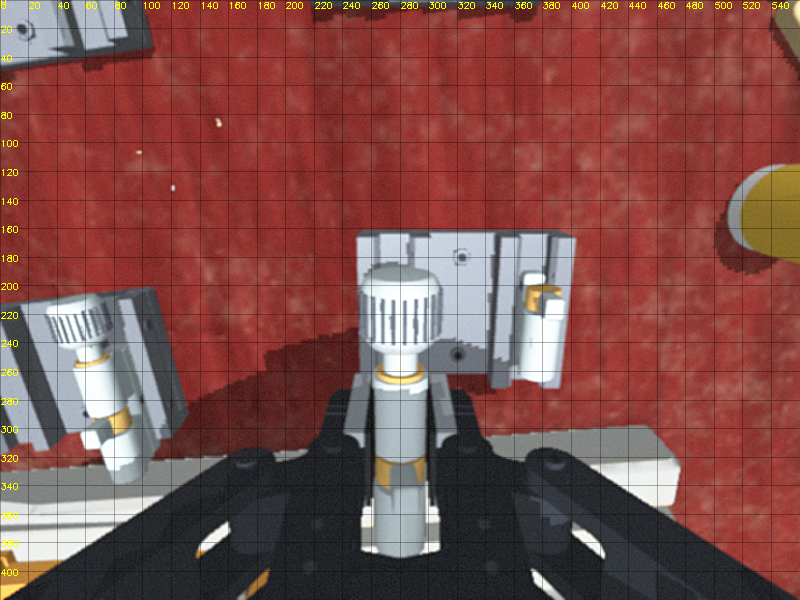

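Call:
send_rows:
  deltas:
    - {"delta_pos": [0,-20,0],"twist": [0,0,-0.4]}
    - {"delta_pos": [-4,-30,0],"twist": [0,0,-1]}
    - {"delta_pos": [-15,-25,0],"twist": [0,0,-1]}
    - {"delta_pos": [-30,-12,0],"twist": [0,0,-1]}
    - {"delta_pos": [-35,-4,0],"twist": [0,0,-1]}

```text
time_s: 14.82
ee_pos: [0.5272, 0.3053, 0.1743]
orientation: [-180.0, -0.0, -1.8]
force: [0.5, 0.1, -2.0]
gripper_width: 0.0147
```

Call:
send_rows:
  deltas:
    - {"delta_pos": [-35,0,0],"twist": [0,0,-1]}
    - {"delta_pos": [-35,4,0],"twist": [0,0,-1]}
    - {"delta_pos": [-28,15,0],"twist": [0,0,0]}
    - {"delta_pos": [-18,20,0],"twist": [0,0,0]}
    - {"delta_pos": [-5,15,0],"twist": [0,0,0]}

```text
time_s: 15.23
ee_pos: [0.4038, 0.2498, 0.1746]
orientation: [180.0, 0.1, 0.2]
force: [1.3, 0.0, -2.1]
gripper_width: 0.0149
```

Run:
```python
from h import *
st(); plan([.3974,.1912,.15],0,2)
```

```text
15.23 [0.4038 0.2498 0.1746] [1.7997e+02 1.2000e-01 1.9000e-01] [ 1.3  0.  -2.1] 0.0149 [-54.  20.  21. 120. -11.  42. -25.]
0 [-3.3 29.3 12.3] [0.01 0.06 0.1 ]
1 [-3.2 29.3 12.3] [0.01 0.06 0.1 ]
```

Call:
send_rows:
  deltas:
    - {"delta_pos": [-2,22,5],"twist": [0,0,0]}
    - {"delta_pos": [-2,22,8],"twist": [0,0,0.2]}
    - {"delta_pos": [-1,14,8],"twist": [0,0,0]}
    - {"delta_pos": [0,0,4],"twist": [0,0,0]}
    - {"delta_pos": [0,0,0],"twist": [0,0,0]}

```text
time_s: 15.65
ee_pos: [0.4017, 0.1921, 0.1494]
orientation: [180.0, 0.1, -0.2]
force: [-0.6, 0.9, -1.6]
gripper_width: 0.0147
```

Call:
send_rows:
  deltas:
    - {"delta_pos": [0,0,0],"twist": [0,0,0]}
    - {"delta_pos": [0,0,0],"twist": [0,0,0]}

```text
time_s: 15.82
ee_pos: [0.4022, 0.1933, 0.1502]
orientation: [-180.0, -0.0, -0.1]
force: [0.4, 0.2, -1.2]
gripper_width: 0.0146
```

Run:
```python
from h import *
shot('w19'); plan([.3974,.1912,.12],0,2)
```

```text
15.82 [0.4022 0.1933 0.1502] [-1.7999e+02 -2.0000e-02 -9.0000e-02] [ 0.4  0.2 -1.2] 0.0146 [-48.  20.  22. 125. -12.  37. -18.]
0 [-2.4  1.  15.1] [-0.01 -0.01 -0.04]
1 [-2.4  1.  15.1] [-0.01 -0.01 -0.04]
```

View pics/w19b.png

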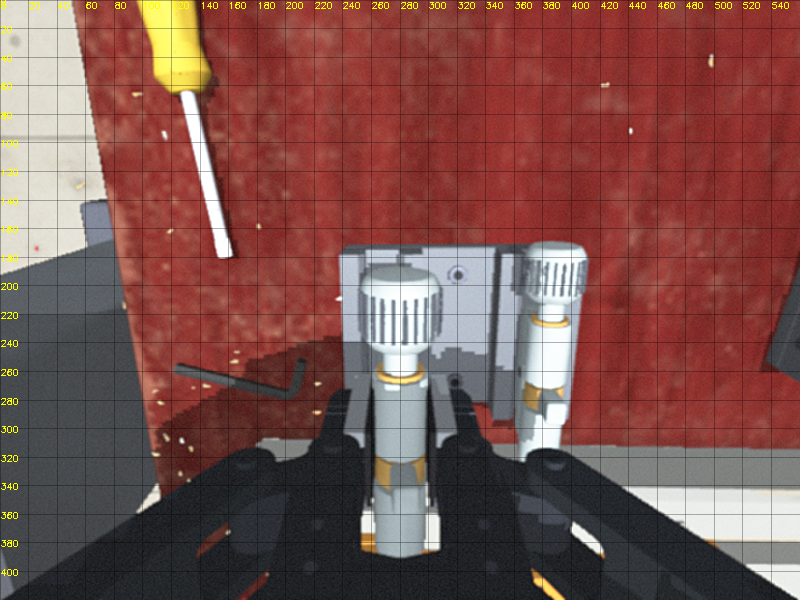

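Call:
send_rows:
  deltas:
    - {"delta_pos": [-2.5,1,5],"twist": [0,0,0]}
    - {"delta_pos": [-2.3,1,12],"twist": [0,0,0]}
    - {"delta_pos": [0,0,12],"twist": [0,0,0]}
    - {"delta_pos": [0,0,7],"twist": [0,0,0]}
    - {"delta_pos": [0,0,0],"twist": [0,0,0]}

```text
time_s: 16.28
ee_pos: [0.3966, 0.1903, 0.1127]
orientation: [179.9, 0.1, -0.1]
force: [-0.8, -1.0, -2.6]
gripper_width: 0.0147
```

Call:
send_rows:
  deltas:
    - {"delta_pos": [0,0,0],"twist": [0,0,0]}
    - {"delta_pos": [0,0,0],"twist": [0,0,0]}

```text
time_s: 16.45
ee_pos: [0.3974, 0.1906, 0.1143]
orientation: [-180.0, -0.0, -0.1]
force: [0.5, -0.4, -1.8]
gripper_width: 0.0149
```

Run:
```python
from h import *
shot('w20'); plan([.3974,.1912,.1012],0,2)
```

```text
16.45 [0.3974 0.1906 0.1143] [-1.7999e+02 -2.0000e-02 -1.4000e-01] [ 0.5 -0.4 -1.8] 0.0149 [-46.  24.  20. 126. -15.  32. -16.]
0 [-0.  -0.3  6.6] [-0.01 -0.02 -0.07]
1 [-0.  -0.3  6.6] [-0.01 -0.02 -0.07]
```

View pics/w20b.png

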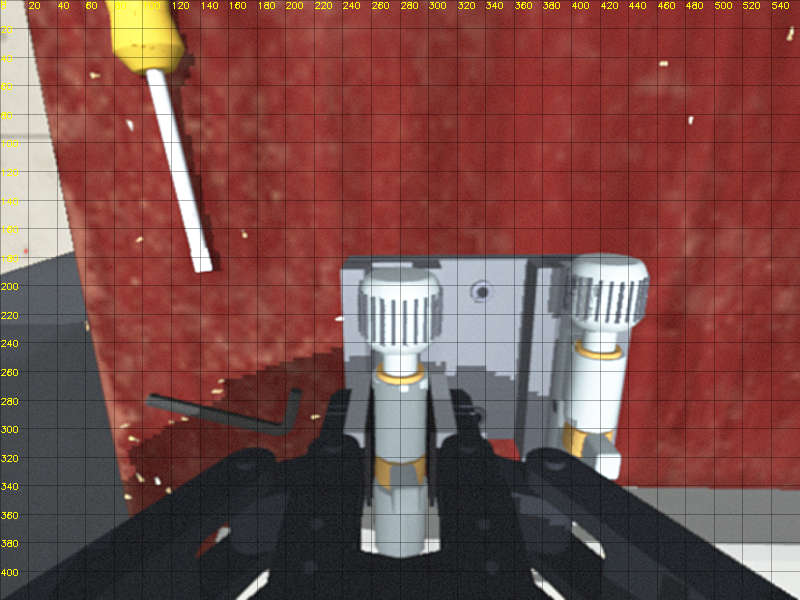

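Above the groove and aligned; lower the rest.

Call:
send_rows:
  deltas:
    - {"delta_pos": [0,-0.5,6],"twist": [0,0,-0.1]}
    - {"delta_pos": [0,0,5],"twist": [0,0,0]}
    - {"delta_pos": [0,0,2],"twist": [0,0,0]}
    - {"delta_pos": [0,0,0],"twist": [0,0,0]}
    - {"delta_pos": [0,0,0],"twist": [0,0,0]}

```text
time_s: 16.92
ee_pos: [0.3971, 0.1908, 0.1007]
orientation: [180.0, 0.0, -0.0]
force: [0.4, -0.3, -1.5]
gripper_width: 0.0149
```

Run:
```python
from h import *
shot('w21'); crop('w21',240,170,220,130,3,'k21')
cv2.imwrite('pics/s21.png',cv2.resize(snapshot('scene')[240:340,250:380,::-1],None,fx=5,fy=5))
```

```text
16.92 [0.3971 0.1908 0.1007] [ 1.7998e+02  2.0000e-02 -4.0000e-02] [ 0.4 -0.3 -1.5] 0.0149 [-46.  26.  19. 126. -16.  30. -15.]
```

View pics/k21.png

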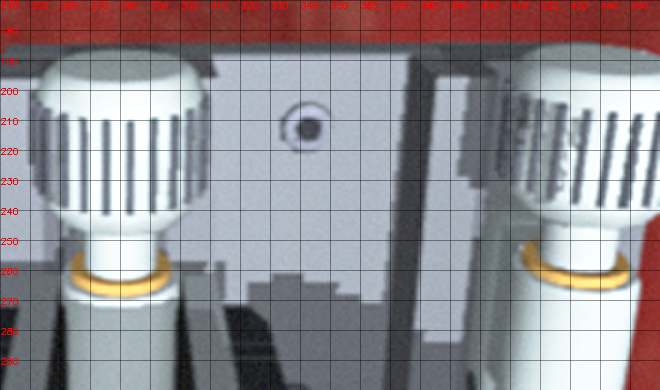

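View pics/s21.png

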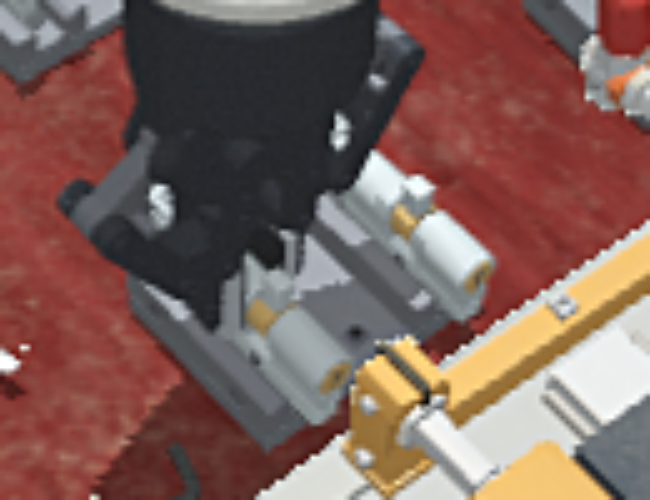

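Call:
send_rows:
  deltas:
    - {"delta_pos": [0,-1.2,0],"twist": [0,0,0]}
    - {"delta_pos": [0,0,0.3],"twist": [0,0,0]}
    - {"delta_pos": [0,0,0],"twist": [0,0,0]}

```text
time_s: 17.27
ee_pos: [0.3972, 0.1922, 0.1006]
orientation: [180.0, -0.0, -0.0]
force: [0.6, 0.4, -2.5]
gripper_width: 0.0143
```

Call:
send_rows:
  deltas:
    - {"delta_pos": [0,0,0],"twist": [0,0,0]}
    - {"delta_pos": [0,0,0],"twist": [0,0,0]}
    - {"delta_pos": [0,0,0],"twist": [0,0,0]}
    - {"delta_pos": [0,0,0],"twist": [0,0,0]}
    - {"delta_pos": [0,0,0],"twist": [0,0,0]}
  jaw: 0

```text
time_s: 17.68
ee_pos: [0.3972, 0.1921, 0.1006]
orientation: [180.0, -0.0, -0.0]
force: [-0.9, 0.2, -0.3]
gripper_width: 0.0425
```

Call:
send_rows:
  deltas:
    - {"delta_pos": [0,0,-10],"twist": [0,0,0]}
    - {"delta_pos": [0,0,-20],"twist": [0,0,0]}
    - {"delta_pos": [0,0,-30],"twist": [0,0,0]}
    - {"delta_pos": [0,0,-30],"twist": [0,0,0]}
    - {"delta_pos": [0,-20,-10],"twist": [0,0,0]}

```text
time_s: 18.1
ee_pos: [0.3983, 0.2099, 0.2046]
orientation: [-179.9, -0.2, -0.3]
force: [1.6, -0.3, -0.0]
gripper_width: 0.0431
```

Run:
```python
from h import *
shot('w22'); crop('w22',240,180,160,140,5,'k22')
```

```text
18.1 [0.3983 0.2099 0.2046] [-1.7991e+02 -1.6000e-01 -2.8000e-01] [ 1.6 -0.3 -0. ] 0.0431 [-53.  15.  24. 122.  -8.  44. -24.]
```

View pics/k22.png

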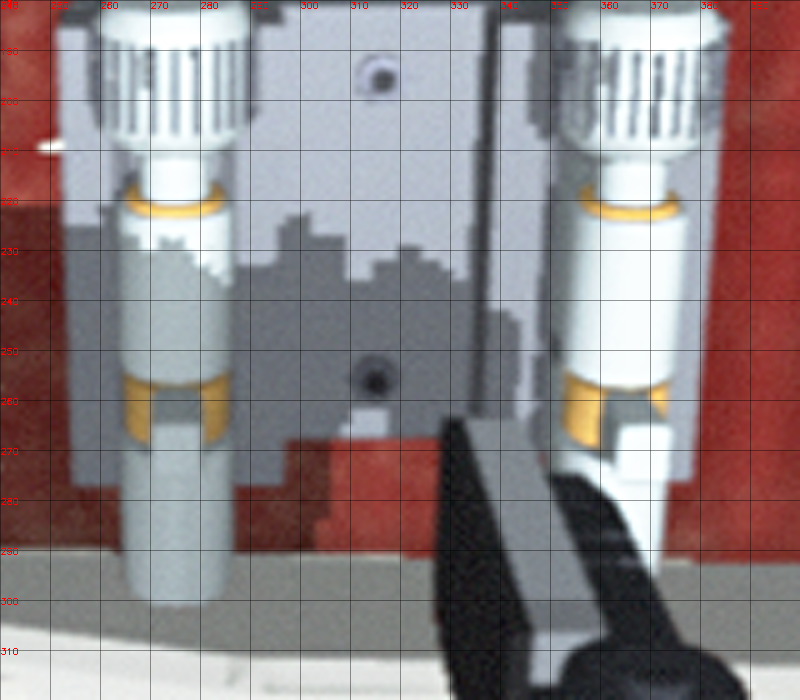

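Call:
send_rows:
  deltas:
    - {"delta_pos": [4,-25,0],"twist": [0,0,-0.5]}
    - {"delta_pos": [6,-38,0],"twist": [0,0,-0.5]}
    - {"delta_pos": [6,-38,0],"twist": [0,0,-0.5]}
    - {"delta_pos": [6,-38,0],"twist": [0,0,0]}
    - {"delta_pos": [4,-26,20],"twist": [0,0,0]}

```text
time_s: 18.57
ee_pos: [0.4214, 0.382, 0.1836]
orientation: [-179.7, -0.2, 1.6]
force: [0.9, 0.7, 1.0]
gripper_width: 0.0429
```

Call:
send_rows:
  deltas:
    - {"delta_pos": [0,0,25],"twist": [0,0,0]}
    - {"delta_pos": [0,0,25],"twist": [0,0,0]}
    - {"delta_pos": [0,0,0],"twist": [0,0,0]}
    - {"delta_pos": [0,0,0],"twist": [0,0,0]}

```text
time_s: 18.9
ee_pos: [0.4204, 0.3769, 0.1305]
orientation: [179.9, 0.1, 1.4]
force: [-0.9, 0.7, 0.2]
gripper_width: 0.0427
```

Run:
```python
from h import *
shot('w23'); plan([.4247,.3754,.100],1.15,1)
```

```text
18.9 [0.4204 0.3769 0.1305] [1.7989e+02 7.0000e-02 1.4500e+00] [-0.9  0.7  0.2] 0.0427 [-59.  32.  18. 109. -14.  42. -32.]
0 [ 3.6  2.  31.7] [ 0.01 -0.02  0.28]
```

View pics/w23b.png

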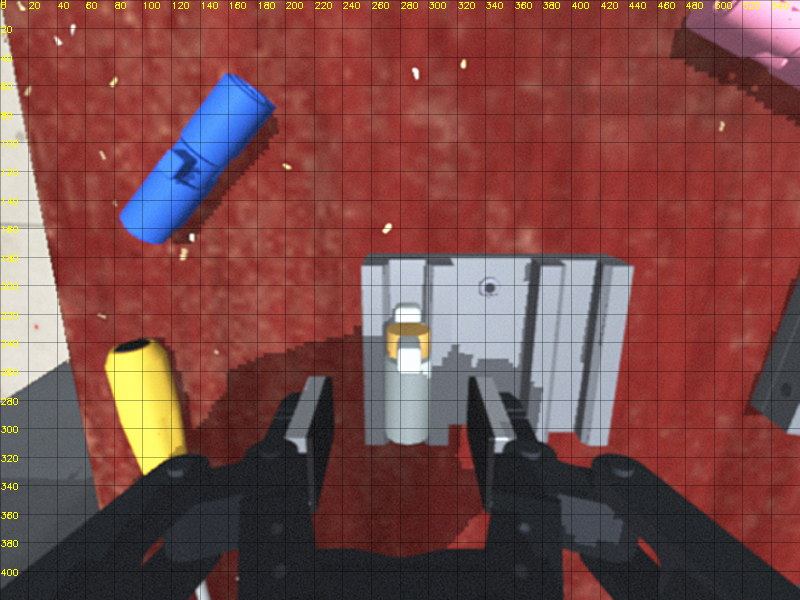

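Call:
send_rows:
  deltas:
    - {"delta_pos": [2,1,12],"twist": [0,0,0.3]}
    - {"delta_pos": [1.5,1,12],"twist": [0,0,0]}
    - {"delta_pos": [0,0,8],"twist": [0,0,0]}
    - {"delta_pos": [0,0,0],"twist": [0,0,0]}
    - {"delta_pos": [0,0,0],"twist": [0,0,0]}

```text
time_s: 19.37
ee_pos: [0.4241, 0.3753, 0.0983]
orientation: [180.0, 0.0, 1.2]
force: [-0.9, -0.6, 0.3]
gripper_width: 0.0426
```

Call:
send_rows:
  deltas:
    - {"delta_pos": [0.5,0,-1],"twist": [0,0,0]}
    - {"delta_pos": [0,0,0],"twist": [0,0,0]}
    - {"delta_pos": [0,0,0],"twist": [0,0,0]}

```text
time_s: 19.62
ee_pos: [0.4249, 0.3758, 0.1001]
orientation: [-180.0, -0.0, 1.2]
force: [0.1, -1.1, 0.5]
gripper_width: 0.0425
```

Call:
send_rows:
  deltas:
    - {"delta_pos": [0,0,0],"twist": [0,0,0]}
    - {"delta_pos": [0,0,0],"twist": [0,0,0]}
    - {"delta_pos": [0,0,0],"twist": [0,0,0]}
    - {"delta_pos": [0,0,0],"twist": [0,0,0]}
    - {"delta_pos": [0,0,0],"twist": [0,0,0]}
  jaw: 1
  force: 60

```text
time_s: 20.03
ee_pos: [0.4247, 0.3757, 0.0999]
orientation: [-180.0, -0.0, 1.2]
force: [-1.8, -1.0, 5.6]
gripper_width: 0.0147
```

Call:
send_rows:
  deltas:
    - {"delta_pos": [0,0,-3],"twist": [0,0,0]}
    - {"delta_pos": [0,0,-10],"twist": [0,0,0]}
    - {"delta_pos": [0,0,-20],"twist": [0,0,0]}
    - {"delta_pos": [0,0,-25],"twist": [0,0,0]}
    - {"delta_pos": [0,0,-17],"twist": [0,0,0]}

```text
time_s: 20.45
ee_pos: [0.425, 0.3756, 0.177]
orientation: [-180.0, -0.0, 1.1]
force: [1.2, 0.6, -0.7]
gripper_width: 0.0147
```

Run:
```python
from h import *
shot('w24'); plan([.59,.31,.175],-4,6)
```

```text
20.45 [0.425  0.3756 0.177 ] [-1.7996e+02 -5.0000e-02  1.1400e+00] [ 1.2  0.6 -0.7] 0.0147 [-60.  28.  19. 107. -12.  47. -33.]
0 [27.1 11.6  0.8] [-0.03 -0.03  0.86]
1 [27.3 11.2  0.8] [-0.03 -0.03  0.86]
2 [27.5 10.8  0.8] [-0.03 -0.03  0.86]
3 [27.6 10.4  0.8] [-0.03 -0.03  0.86]
4 [27.8 10.   0.8] [-0.03 -0.03  0.86]
5 [27.9  9.5  0.8] [-0.03 -0.03  0.86]
```

View pics/w24b.png

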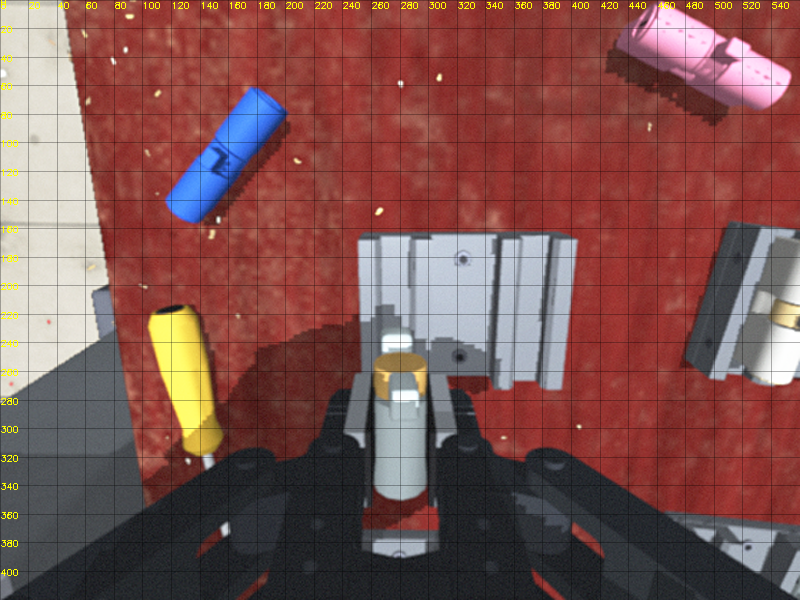

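Call:
send_rows:
  deltas:
    - {"delta_pos": [20,12,0],"twist": [0,0,1]}
    - {"delta_pos": [30,14,0],"twist": [0,0,1]}
    - {"delta_pos": [34,14,0],"twist": [0,0,1]}
    - {"delta_pos": [34,14,0],"twist": [0,0,1]}
    - {"delta_pos": [32,16,0],"twist": [0,0,1]}

```text
time_s: 20.92
ee_pos: [0.575, 0.3025, 0.1753]
orientation: [-180.0, -0.0, -3.8]
force: [-0.1, 1.5, -1.7]
gripper_width: 0.0145
```

Call:
send_rows:
  deltas:
    - {"delta_pos": [22,22,0],"twist": [0,0,1]}
    - {"delta_pos": [10,28,0],"twist": [0,0,1]}
    - {"delta_pos": [7,26,0],"twist": [0,0,0.5]}
    - {"delta_pos": [0,12,5],"twist": [0,0,0]}
    - {"delta_pos": [0,0,10],"twist": [0,0,0]}

```text
time_s: 21.33
ee_pos: [0.6055, 0.2086, 0.1609]
orientation: [180.0, -0.1, -6.6]
force: [0.0, 0.3, -1.1]
gripper_width: 0.0147
```

Call:
send_rows:
  deltas:
    - {"delta_pos": [0,0,0],"twist": [0,0,0]}
    - {"delta_pos": [0,0,0],"twist": [0,0,0]}

```text
time_s: 21.5
ee_pos: [0.6039, 0.2136, 0.1592]
orientation: [-180.0, 0.1, -6.3]
force: [0.4, -0.2, -1.8]
gripper_width: 0.0146
```

Run:
```python
from h import *
shot('w25'); plan([.6034,.2064,.113],-6.4,1)
```

```text
21.5 [0.6039 0.2136 0.1592] [-1.80e+02  7.00e-02 -6.26e+00] [ 0.4 -0.2 -1.8] 0.0146 [-37.  36.  21.  97. -16.  50. -16.]
0 [ 0.1  7.4 46.6] [-0.02  0.03  0.17]
```

View pics/w25b.png

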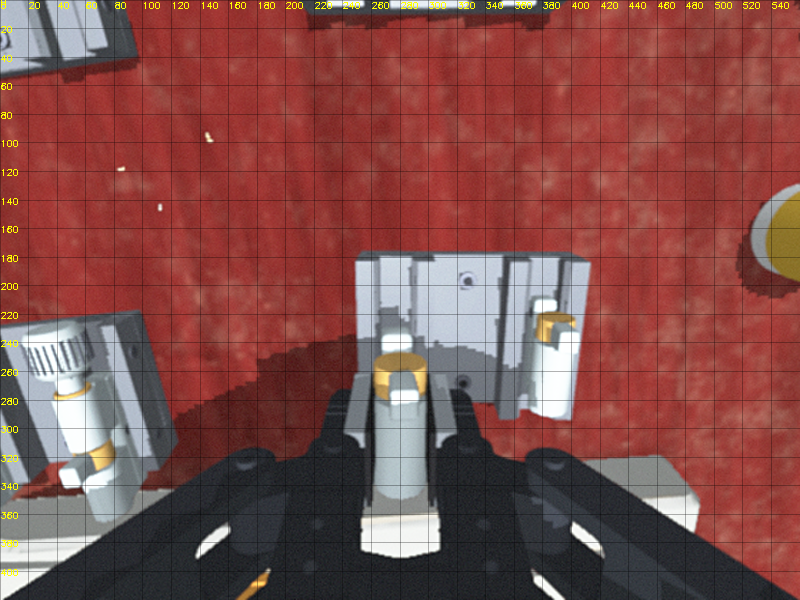

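Call:
send_rows:
  deltas:
    - {"delta_pos": [0,4,8],"twist": [0,0,0]}
    - {"delta_pos": [0,3,12],"twist": [0,0,0]}
    - {"delta_pos": [0,0,14],"twist": [0,0,0]}
    - {"delta_pos": [0,0,10],"twist": [0,0,0]}
    - {"delta_pos": [0,0,0],"twist": [0,0,0]}

```text
time_s: 21.97
ee_pos: [0.6025, 0.2051, 0.1125]
orientation: [179.9, 0.2, -6.3]
force: [-1.3, 0.5, -1.0]
gripper_width: 0.0147
```

Call:
send_rows:
  deltas:
    - {"delta_pos": [0,0,0],"twist": [0,0,0]}
    - {"delta_pos": [0,0,0],"twist": [0,0,0]}

```text
time_s: 22.13
ee_pos: [0.604, 0.2054, 0.1157]
orientation: [180.0, -0.0, -6.3]
force: [0.7, -0.7, -0.8]
gripper_width: 0.0148
```

Run:
```python
from h import *
shot('w26'); plan([.6034,.2064,.1005],-6.4,1)
```

```text
22.13 [0.604  0.2054 0.1157] [ 1.80e+02 -1.00e-02 -6.34e+00] [ 0.7 -0.7 -0.8] 0.0148 [-36.  39.  20.  98. -18.  45. -14.]
0 [-0.8 -0.9 15.5] [-0.01 -0.03  0.06]
```

View pics/w26b.png

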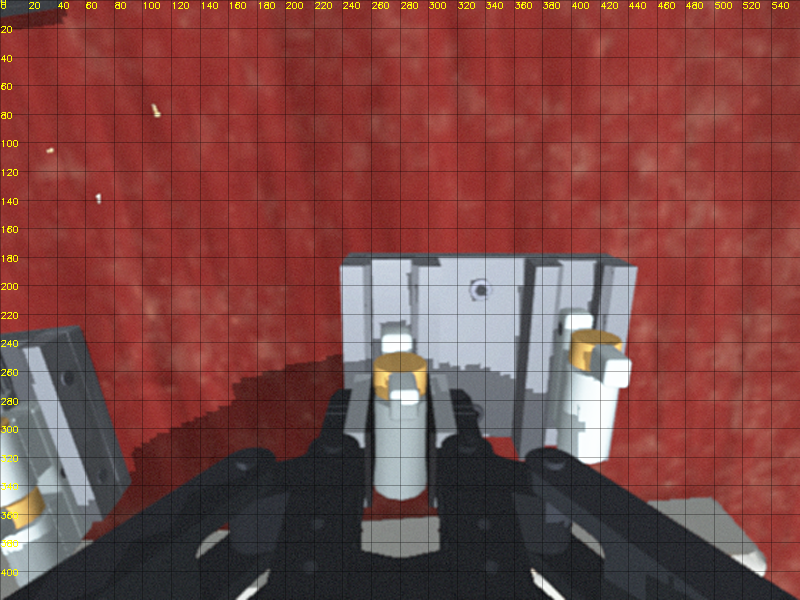

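Call:
send_rows:
  deltas:
    - {"delta_pos": [-0.7,-0.9,7],"twist": [0,0,0]}
    - {"delta_pos": [0,0,6],"twist": [0,0,0]}
    - {"delta_pos": [0,0,2],"twist": [0,0,0]}
    - {"delta_pos": [0,0,0],"twist": [0,0,0]}
    - {"delta_pos": [0,0,0],"twist": [0,0,0]}

```text
time_s: 22.6
ee_pos: [0.6031, 0.2063, 0.1003]
orientation: [180.0, 0.0, -6.3]
force: [0.5, 0.4, -2.2]
gripper_width: 0.0148
```

Run:
```python
from h import *
shot('w27'); crop('w27',240,190,220,160,3,'k27')
cv2.imwrite('pics/s27.png',cv2.resize(snapshot('scene')[180:280,340:440,::-1],None,fx=5,fy=5))
```

```text
22.6 [0.6031 0.2063 0.1003] [ 1.7999e+02  1.0000e-02 -6.3400e+00] [ 0.5  0.4 -2.2] 0.0148 [-36.  41.  19.  98. -18.  44. -14.]
```

View pics/k27.png

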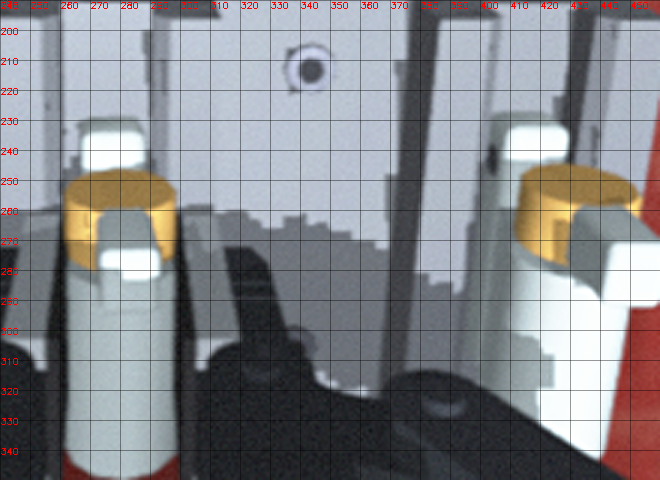

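View pics/s27.png

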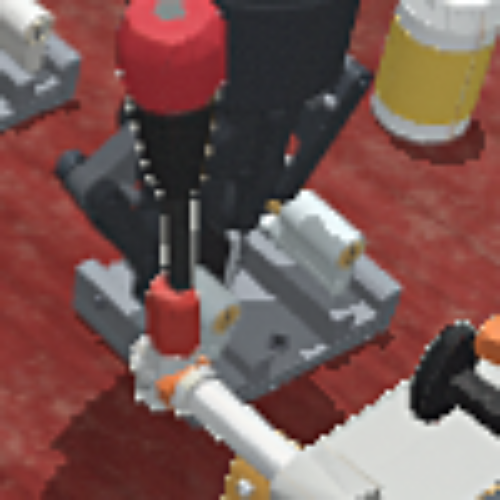

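Call:
send_rows:
  deltas:
    - {"delta_pos": [0,-0.8,0],"twist": [0,0,0]}
    - {"delta_pos": [0,0,0.3],"twist": [0,0,0]}
    - {"delta_pos": [0,0,0],"twist": [0,0,0]}

```text
time_s: 22.95
ee_pos: [0.6032, 0.2071, 0.1002]
orientation: [180.0, 0.0, -6.3]
force: [-0.1, -0.8, -1.7]
gripper_width: 0.0147
```

Call:
send_rows:
  deltas:
    - {"delta_pos": [0,0,0],"twist": [0,0,0]}
    - {"delta_pos": [0,0,0],"twist": [0,0,0]}
    - {"delta_pos": [0,0,0],"twist": [0,0,0]}
    - {"delta_pos": [0,0,0],"twist": [0,0,0]}
    - {"delta_pos": [0,0,0],"twist": [0,0,0]}
  jaw: 0

```text
time_s: 23.37
ee_pos: [0.6033, 0.2071, 0.1004]
orientation: [180.0, -0.0, -6.3]
force: [0.6, 0.5, 0.1]
gripper_width: 0.0429
```

Call:
send_rows:
  deltas:
    - {"delta_pos": [0,0,-10],"twist": [0,0,0]}
    - {"delta_pos": [0,0,-20],"twist": [0,0,0]}
    - {"delta_pos": [0,0,-30],"twist": [0,0,0]}
    - {"delta_pos": [0,-10,-30],"twist": [0,0,0]}
    - {"delta_pos": [0,-20,-20],"twist": [0,0,0]}

```text
time_s: 23.78
ee_pos: [0.6075, 0.2347, 0.2142]
orientation: [-180.0, -0.1, -6.6]
force: [0.5, 0.6, 0.0]
gripper_width: 0.0425
```

Call:
send_rows:
  deltas:
    - {"delta_pos": [-15,-30,-30],"twist": [0,0,0]}
    - {"delta_pos": [-20,-35,-30],"twist": [0,0,0]}
    - {"delta_pos": [-20,-35,-30],"twist": [0,0,0]}
    - {"delta_pos": [-20,-10,-20],"twist": [0,0,0]}
    - {"delta_pos": [0,0,0],"twist": [0,0,0]}

```text
time_s: 24.2
ee_pos: [0.5481, 0.3443, 0.3127]
orientation: [-179.7, -0.1, -6.0]
force: [0.4, -0.4, -0.3]
gripper_width: 0.0428
```

Run:
```python
from h import *
shot('w28'); cv2.imwrite('pics/s28.png',cv2.resize(snapshot('scene')[160:340,200:440,::-1],None,fx=3,fy=3))
```

```text
24.2 [0.5481 0.3443 0.3127] [-1.797e+02 -1.500e-01 -6.000e+00] [ 0.4 -0.4 -0.3] 0.0428 [-51.  27.  23.  89. -11.  66. -32.]
```

View pics/w28b.png

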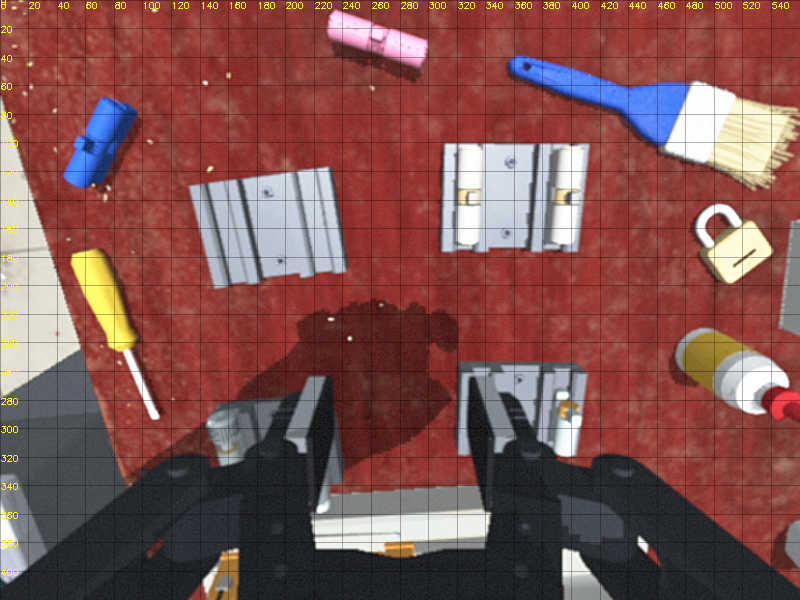

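View pics/s28.png

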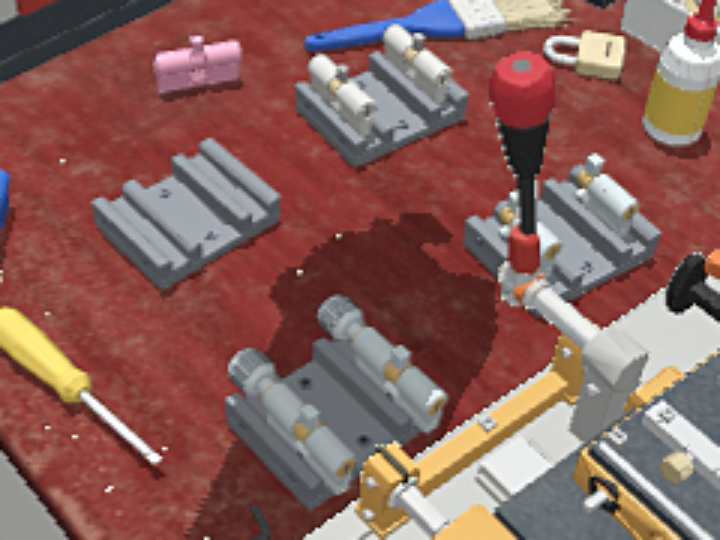

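Call:
send_rows:
  deltas:
    - {"delta_pos": [25,10,0],"twist": [0,0,0]}
    - {"delta_pos": [30,10,0],"twist": [0,0,0]}
    - {"delta_pos": [25,10,0],"twist": [0,0,0]}
    - {"delta_pos": [0,0,0],"twist": [0,0,0]}
    - {"delta_pos": [0,0,0],"twist": [0,0,0]}

```text
time_s: 24.72
ee_pos: [0.6282, 0.298, 0.3068]
orientation: [179.9, 0.0, -6.6]
force: [-0.7, 0.8, -0.2]
gripper_width: 0.0425
```

Run:
```python
from h import *
shot('w29'); crop('w29',230,210,140,115,5,'k29')
```

```text
24.72 [0.6282 0.298  0.3068] [ 1.7988e+02  3.0000e-02 -6.5900e+00] [-0.7  0.8 -0.2] 0.0425 [-44.  33.  24.  82. -13.  69. -25.]
```

View pics/k29.png

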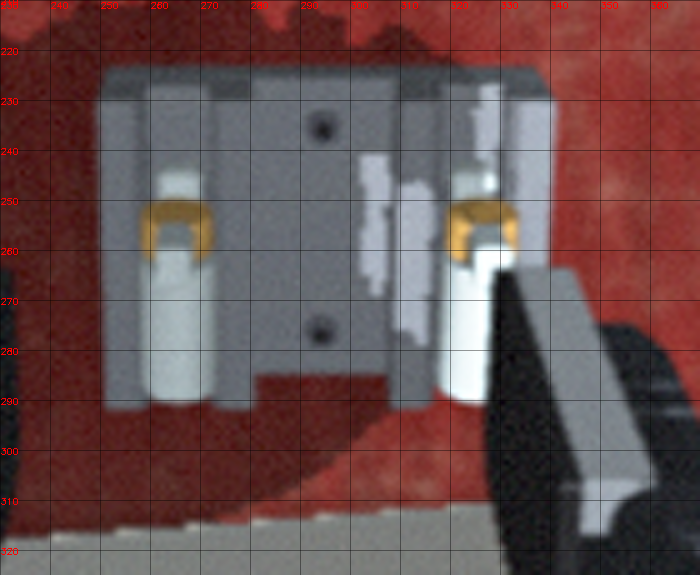

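Level: both halves run from about v=244 to 290 px, and the new one is seated leg down. The robot is clear of everything, so I'm handing in.

```bash
python3 -c "
from h import *
st(); print(order.finish_job())"
```

```text
24.77 [0.6272 0.2994 0.3069] [ 1.7992e+02  5.0000e-02 -6.4700e+00] [-0.5  0.2 -0.9] 0.0426 [-44.  33.  24.  82. -13.  69. -25.]
the job is handed in; nothing more can be done
None
```

The job is handed in at 24.8 s, with each new cylinder in the near groove beside the old one of its kind. I parked the half in the empty block, moved the double to the block with the old double and the thumb-turn to the block with the old thumb-turn. The half then went from the parking block to the block with the old half.

- **Final pictures:** All three new cylinders are seated leg down. Their mid-lengths match the old ones to about 0.5 mm for the thumb-turn, with no visible difference for the double and the half. The old cylinders look unmoved, and the parking block is empty again.
- **Force and position:** The last wrist force reading was about 1 N or less on each axis; the highest I saw at the end of any move was about 9 N. The arm stood clear of everything, with its tool about 0.3 m up.
- **Disagreement:** Close and far wrist-camera views differed by about 1–2 mm. I therefore set the final positions by comparing new and old cylinders in the same picture, nudging the thumb-turn 1.2 mm and the half 0.8 mm before release.
- **Gripper width:** It read 14–15 mm on the 17 mm barrels. The pads probably closed slightly above mid-height, but nothing slipped.

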